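# Fit the reducing inserts and seat the flask in the cooling block

## Task

Get the aluminium block ready for the small round-bottom flask: one at a time, fit the large reducing insert into the block's well, then the medium insert into the large one, then the small insert into the medium one, each fully home and upright with its collar flat on the one below. Last, take the glass flask from its cork ring and set it gently, upright, bulb down, in the small insert's pocket: it is fragile, so grip it lightly, do not drop or knock it or tip it over. Let go of everything and leave the tube rack, the tip box and the pipette where they are.

Things in the scene. Friction and masses are not known exactly. Their poses are not given: they have to be found in the camera images.
- block: fixed round aluminium block, upright, 110 mm across, 50 mm high, with a blue foot band 120 mm across. Origin at the centre of its underside, z up. In the middle of its top an open well: straight bore 57 mm across, floor 8 mm above the underside. Its place is exchanged at random with those of the inserts and the cork ring.
- large_insert: largest loose pale plastic round insert: cup on a tapering foot, straight collar on top, upright. 52 mm high: foot 40 mm across, widening to 53 at 34 mm height; then collar 66 mm across, 18 high, which rests on the block's top. Mouth 45 mm across. 140 g. Origin: centre of underside, z up. Seated: origin 16 mm above the block's, collar top 68 mm above the bench.
- medium_insert: middle-sized loose pale plastic round insert: cup on a tapering foot, straight collar on top, upright. 43 mm high: foot 27 mm across, widening to 40 at 27 mm height; then collar 55 mm across, 16 high, which rests on the large collar. Mouth 33 mm across. 80 g. Origin: centre of underside, z up. Seated: origin 25 mm above the large insert's, collar top 84 mm above the bench.
- small_insert: smallest loose pale plastic round insert: cup on a tapering foot, straight collar on top, upright. 36 mm high: foot 19 mm across, widening to 28 at 20 mm height; then collar 43 mm across, 16 high, which rests on the medium collar. Mouth 26 mm across: the flask's pocket. 40 g. Origin: centre of underside, z up. Seated: origin 23 mm above the medium insert's, top 100 mm above the bench.
- cork_ring: cork ring fixed to the bench, 60 mm across, 20 mm high, hole 24 mm across; the flask stands in it at the start. Origin at the centre of its underside.
- flask: fragile stoppered glass flask, 45 g, bottom-heavy: bulb 32 mm across, straight neck and stopper 16 mm across from 31 to 54 mm height. Grip the neck with 3 to 8 N; breaks above 20 N per finger or if dropped or bumped. Origin: lowest point of the bulb, z up the neck. Starts upright, origin 14 mm above the bench; seated, origin 29 mm above the small insert's, 93 above the bench.
- tube_rack: bystander: loose orange tube rack, 80 x 150 x 41 mm, at the far side; leave alone. Origin at the centre of its underside.
- tip_box: bystander: loose pale pipette-tip box, 85 x 120 x 62 mm, at the far left; leave alone. Origin at the centre of its underside.
- pipette: bystander: loose white hand pipette lying down, 270 mm long, 28 mm thick, at the far right; leave alone. Origin on the bench under its middle, y along its length.
Not all that is in view belongs to the job. Leave any blue or green look-alike of the medium_insert alone. Leave any pink look-alike of the flask alone.

How it is judged:
By the outcome, as a careful person would: the job done as asked, in the order asked, and still so for the second after the job is handed in, with the robot touching nothing.
It also fails if it takes over 106 s, if anything falls off the work surface, if the arm or the gripper's body presses on something with over 40 N, if the wrist force passes 120 N, or if a joint passes its speed limit or range.

## Robot

A 6-joint arm with a two-finger parallel gripper is mounted at the origin on the work surface. World frame = base frame: x ahead of the robot, y to its left, z up, the work surface at z = 0. Lengths are in m, angles in rad, forces in N, time in s.
With the tool pointing down it reaches from about 0.35 to 0.775 m from the base axis. Payload 5.5 kg.
Tool frame: the origin (TCP) lies midway between the tips of the shut fingers; the grasp point (between the pads) lies hold_point_z behind it (hold_point_z is the distance from the TCP to the grasp point, in m); z points along the fingers, y is the direction in which the jaws open and shut (so a half turn about z gives the same grasp; the last joint's range is limited). The gripper opens to 85 mm and grips with 20 to 120 N. Pads are 22 mm wide; open, the fingers measure 114 mm over their backs; the gripper's body (76 mm by 85 mm) begins 54 mm behind the grasp point. The pads swing forward as they close: fully open they stand 13 mm farther back than shut.
Start: joints at [1.081, 0.313, 0.046, 1.304, 0, 1.431], TCP at [0.197, 0.54, 0.231] pointing down, gripper open.
Joint ranges: [-2.76, 2.76], [-0.86, 1.69], [-1.03, 1.26], [-2.2, 2.34], [-1.47, 1.5], [-3.14, 3.14]. Speed limits (rad/s): [2.57, 2.57, 3.14, 3.14, 3.14, 3.14].

## Interface

Orientations are given as a unit quaternion [w, x, y, z].
In Python, from workcell import * gives the robot as it stands. The module is installed in compiled form; this text tells all that it offers.
- The arm moves only by the tool jog_arm, never from a script. Its argument "plan" is a list of rows, each a list of 6 numbers: the shift along the world's x, y, z in m, then the turn, a rotation vector about the world's x, y, z in degrees. A call has exactly 10 rows; each row shifts and turns the commanded pose from where the row before left it; what a row does not reach is not made up. A row lasts 1/10 s, in which the tool goes at most 50 mm and 8.59 degrees, less where a joint would pass 70% of its speed; a pose out of reach is approached as far as the arm can. A call with a gripper value outside its range is refused whole. "hand" is the opening, from 0 (shut) to 1 (fully open), set as the call begins (left out, the last holds). The fingers move at their own pace and stop on an object; "force" is the grip in N (left out, the last holds). Time passes only in rows, so rows that do not move let the fingers close, or fill a call up. It gives the time, the measured TCP pose, the force and the opening at its end, in the units of the state.
- get_state(): the state, without advancing time (a new reading comes with each control period).
- read_camera(name): name is "scene" or "top"; returns the picture (384x512x3 uint8, red, green, blue); there is no depth.
- calibration(name): a dict with "K" (3x3 intrinsics, pixels), "D" ([k1, k2, p1, p2, k3] as OpenCV has them; the pictures are not rectified), "world_to_cam" (4x4, takes a point from world to camera coordinates). Camera axes: x right, y down, z forward; pixel columns grow to the right and rows downward; lengths in m; the calibration is good to about 2 mm. A picture is of the moment at which its call begins. calibration takes no time and is no camera call.
- hand_in(): hands the job in, once; it reports no verdict.
The state is a dict: "clock": time; "joint_pos": joint angles; "qvel": joint speeds; "tau": joint torques, N m; "tcp_pos": TCP position; "orientation": TCP orientation; "wrist_force": force on the tool from outside, world axes, zero at the start; "ft_torque": the same for the moment, N m; "finger_gap": finger opening in m.
Only numpy, scipy, OpenCV 4.12 (cv2) and the standard library are available. Lean on these libraries where they do the work, as an engineer would, in place of code of your own. Each camera call takes 0.05 s, during which the arm holds its last target.

## Working session

There is one attempt and no reset: what is moved stays moved. The work goes in short steps, Python scripts to look and compute and a tool call to move; the robot and the scene stay as the last step left them, time stands still between calls to the robot, and variables do not carry over. Pictures are saved under pics/ and viewed, and the job is handed in when it is done.

Besides the shell and the picture viewer there is one more tool, called after "Request:" in YAML: its name, and indented under it one key for each argument. jog_arm: Moves the arm, as the interface text tells. Its arguments: {"type":"object","properties":{"plan":{"type":"array","items":{"type":"array","items":{"type":"number"}}},"hand":{"type":"number"},"force":{"type":"number"}},"required":["plan"]}

```bash
mkdir -p pics
python3 - <<'E'
from workcell import *
import cv2,numpy as np
np.set_printoptions(precision=4,suppress=True)
for n in ("scene","top"):
    im=read_camera(n); cv2.imwrite(f"pics/{n}0.png",im[...,::-1])
    c=calibration(n); print(n,np.array(c["K"]),c["D"],np.array(c["world_to_cam"]))
print(get_state())
print([k for k in dir() if not k.startswith('_')])
E
```

```text
scene [[430.0364   0.     257.0079]
 [  0.     430.0364 197.0842]
 [  0.       0.       1.    ]] [-0.061  0.     0.     0.     0.   ] [[-0.571   0.821  -0.0049  0.3292]
 [ 0.4856  0.3329 -0.8083 -0.2436]
 [-0.6619 -0.4639 -0.5888  1.443 ]
 [ 0.      0.      0.      1.    ]]
top [[374.2111   0.     254.5458]
 [  0.     374.2111 192.8553]
 [  0.       0.       1.    ]] [-0.1037  0.      0.      0.      0.    ] [[ 0.0027 -1.     -0.0023 -0.0154]
 [-0.9873 -0.0023 -0.1586  0.5936]
 [ 0.1586  0.0027 -0.9873  0.9183]
 [ 0.      0.      0.      1.    ]]
{'clock': 0.1, 'joint_pos': array([1.0814, 0.314 , 0.0451, 1.3036, 0.    , 1.4312]), 'qvel': array([ 0.0008, -0.0017,  0.0017, -0.001 , -0.0002,  0.0004]), 'tau': array([  0.0037, -48.1725,  29.9245,   0.0127,  -0.0002,  -0.    ]), 'tcp_pos': array([0.1968, 0.5398, 0.2305]), 'orientation': array([-0.0003,  0.174 ,  0.9847, -0.0008]), 'wrist_force': array([-0.9142,  0.3691,  0.0016]), 'ft_torque': array([ 0.055 ,  0.0143, -0.0548]), 'finger_gap': 0.08530350010498765}
['MotionError', 'c', 'calibration', 'cv2', 'get_state', 'hand_in', 'hold_point_z', 'im', 'n', 'np', 'read_camera']
```

View pics/top0.png

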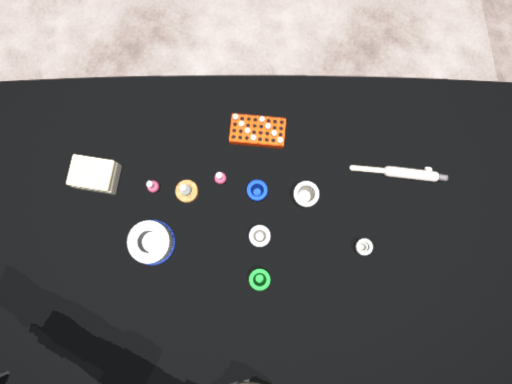

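View pics/scene0.png

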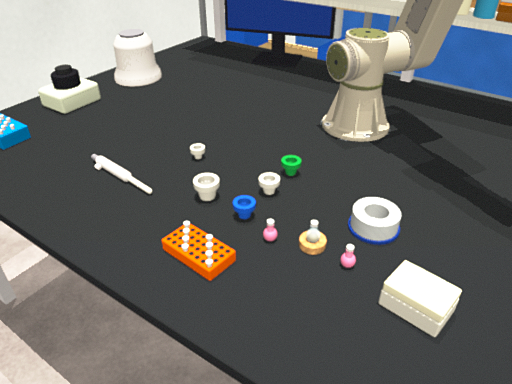

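```bash
cat > h.py <<'E'
from workcell import *
import cv2,numpy as np
np.set_printoptions(precision=4,suppress=True)
def cal(n):
    c=calibration(n); return np.array(c["K"]),np.array(c["D"]),np.array(c["world_to_cam"])
def proj(n,P):
    K,D,T=cal(n); return cv2.projectPoints(np.array(P,float).reshape(-1,3),cv2.Rodrigues(T[:3,:3])[0],T[:3,3],K,D)[0].reshape(-1,2)
def unproj(n,uv,z):
    K,D,T=cal(n); p=cv2.undistortPoints(np.array(uv,float).reshape(-1,1,2),K,D).reshape(-1,2)
    R=T[:3,:3];o=-R.T@T[:3,3]; d=np.c_[p,np.ones(len(p))]@R
    z=np.broadcast_to(z,len(p)); return o+d*((z-o[2])/d[:,2])[:,None]
def crop(im,x0,y0,w,h,s,fn):
    cv2.imwrite(fn,cv2.resize(im[y0:y0+h,x0:x0+w,::-1],None,fx=s,fy=s,interpolation=cv2.INTER_CUBIC))
E
python3 - <<'E'
from h import *
im=cv2.imread("pics/top0.png")[...,::-1]
crop(im,115,165,200,135,4,"pics/t1.png")
crop(im,240,165,150,135,5,"pics/t2.png")
im=cv2.imread("pics/scene0.png")[...,::-1]
crop(im,180,135,240,150,3,"pics/s1.png")
print(proj("top",[[.197,.54,.231],[0.35,0,0],[.5,0,0]]),hold_point_z)
E
```

```text
[[ -7.8838 363.5301]
 [249.0493 287.5125]
 [249.3032 230.2897]] 0.0187
```

View pics/t1.png

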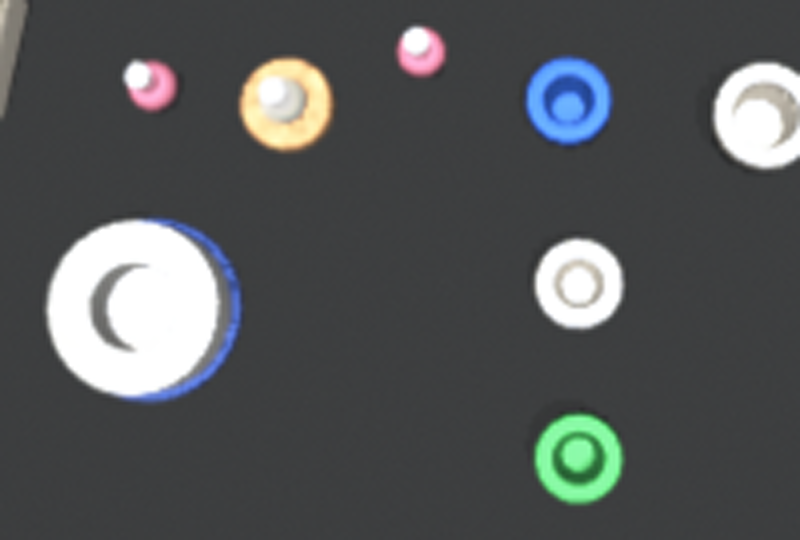

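View pics/t2.png

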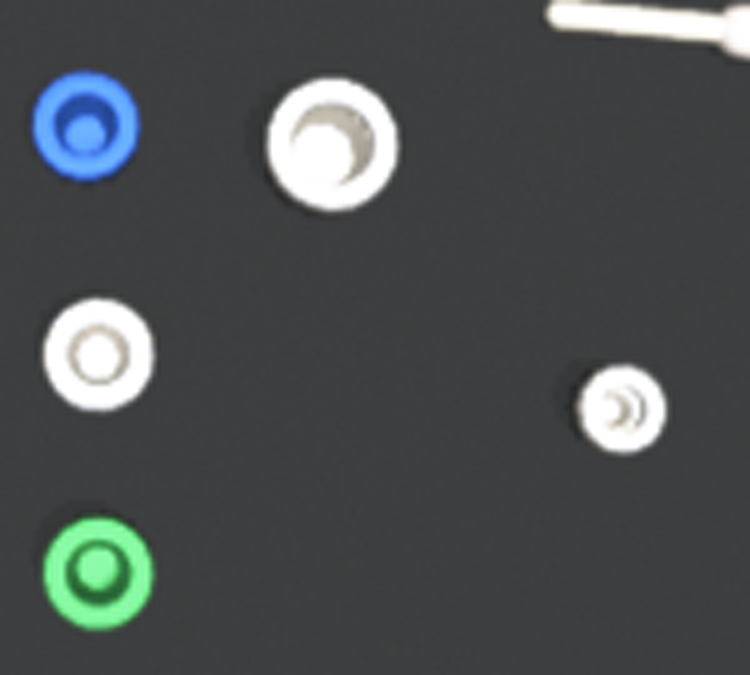

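View pics/s1.png

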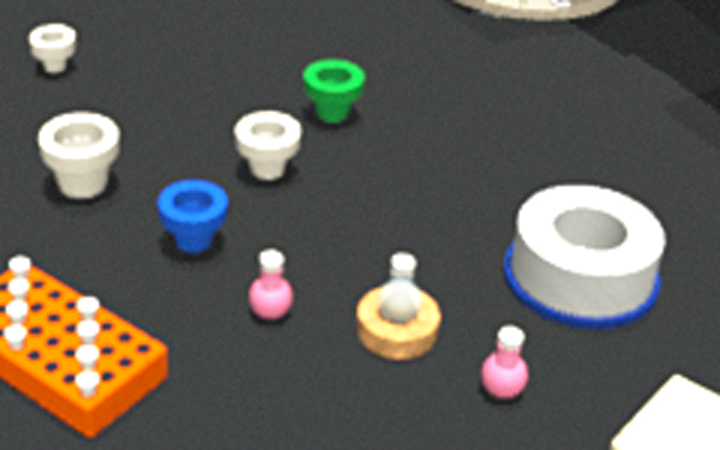

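```bash
cat >> h.py <<'E'
from scipy.optimize import least_squares
PROF={"block":[[(60,0),(60,6)],[(55,0),(55,50)]],
"large":[[(20,0),(26.5,34)],[(33,34),(33,52)]],
"medium":[[(13.5,0),(20,27)],[(27.5,27),(27.5,43)]],
"small":[[(9.5,0),(14,20)],[(21.5,20),(21.5,36)]],
"cork":[[(30,0),(30,20)]]}
S=8
def render(n,prof,x,y,win,z0=0):
    x0,y0,w,h=win; m=np.zeros((h*S,w*S),np.uint8); t=np.linspace(0,2*np.pi,72,endpoint=False)
    for seg in prof:
        P=np.concatenate([np.c_[x+r/1e3*np.cos(t),y+r/1e3*np.sin(t),np.full(72,z0+z/1e3)] for r,z in seg])
        q=(proj(n,P)-[x0,y0]+.5)*S-.5
        cv2.fillConvexPoly(m,cv2.convexHull(np.round(q*16).astype(np.int32)),255,shift=4)
    return cv2.resize(m,(w,h),interpolation=cv2.INTER_AREA)/255.
def fit(n,wt,prof,x,y,win,z0=0):
    x0,y0,w,h=win; W=wt[y0:y0+h,x0:x0+w]
    f=lambda p:(cv2.GaussianBlur(render(n,prof,p[0],p[1],win,z0),(0,0),1.2)-cv2.GaussianBlur(W,(0,0),1.2)).ravel()
    r=least_squares(f,[x,y],diff_step=1e-3,x_scale=.01)
    return r.x,np.sqrt(np.mean(r.fun**2))
E
python3 - <<'E'
from h import *
g={"block":(152,243),"large":(306,194),"medium":(260,236),"small":(364,247),"cork":(187,191)}
for n in ("top","scene"):
    im=cv2.imread(f"pics/{n}0.png").astype(float); mx=im.max(2)
    print(n,"bg",np.median(mx[150:330,150:400]))
    for k,uv in g.items():
        p0=unproj("top",[uv],.03)[0]
        c=proj(n,[[p0[0],p0[1],.025]])[0]
        hw=38 if k=="block" else 22
        win=(int(c[0])-hw,int(c[1])-hw,2*hw,2*hw)
        if k=="cork":
            src=im[...,2]-im[...,0]; hi=90 ; wt=np.clip(src/hi,0,1)
            m=(src>45).astype(np.uint8); 
            x0,y0,w,h=win; cc=cv2.findContours(m[y0:y0+h,x0:x0+w],0,2)[0]; big=max(cc,key=cv2.contourArea)
            mm=np.zeros_like(m); cv2.drawContours(mm,[cv2.convexHull(big)+np.array([x0,y0])],-1,1,-1); wt=mm.astype(float)
        else: wt=np.clip((mx-30)/100,0,1)
        xy,e=fit(n,wt,PROF[k],p0[0],p0[1],win)
        print(k,xy*1e3,"rms",round(e,3),"init",p0[:2]*1e3)
E
```

```text
top bg 63.0
block [467.319  259.4458] rms 0.284 init [463.7816 252.338 ]
large [ 593.2837 -147.651 ] rms 0.289 init [ 593.6681 -149.1576]
medium [484.4378 -27.8418] rms 0.314 init [483.5511 -28.1937]
small [ 456.1615 -299.0578] rms 0.311 init [ 454.7768 -298.1929]
cork [605.2191 170.2124] rms 0.036 init [600.9356 164.5173]
scene bg 71.0
block [468.8239 259.9304] rms 0.333 init [463.7816 252.338 ]
large [ 593.7247 -146.3032] rms 0.314 init [ 593.6681 -149.1576]
medium [485.0919 -26.4441] rms 0.43 init [483.5511 -28.1937]
small [ 457.4772 -297.3531] rms 0.374 init [ 454.7768 -298.1929]
cork [606.5714 170.663 ] rms 0.041 init [600.9356 164.5173]
```

Run:
```python
from h import *
g={"block":(467,259),"large":(593,-147),"medium":(484,-27),"small":(457,-298),"flask":(605,170)}
FL=[[(8,31),(8,54)]]
for n in ("top","scene"):
    im=cv2.imread(f"pics/{n}0.png").astype(float); mx=im.max(2)
    for k,p0 in g.items():
        p0=np.array(p0)/1e3
        c=proj(n,[[p0[0],p0[1],.025]])[0]
        hw=38 if k=="block" else 22
        win=(int(c[0])-hw,int(c[1])-hw,2*hw,2*hw)
        if k=="flask":
            x0,y0,w,h=win; cv2.imwrite(f"pics/fl_{n}.png",cv2.resize(im[y0:y0+h,x0:x0+w],None,fx=12,fy=12,interpolation=cv2.INTER_NEAREST));print(win); continue
        wt=np.clip((mx-80)/80,0,1)
        x0,y0,w,h=win
        nl,lab=cv2.connectedComponents((wt[y0:y0+h,x0:x0+w]>.3).astype(np.uint8))
        keep=cv2.dilate((lab==np.bincount(lab[lab>0]).argmax()).astype(np.uint8),np.ones((3,3)))
        wt[y0:y0+h,x0:x0+w]*=keep
        xy,e=fit(n,wt,PROF[k],p0[0],p0[1],win)
        print(n,k,xy*1e3,"rms",round(e,3))
```

```text
top block [467.3391 259.685 ] rms 0.059
top large [ 593.1032 -147.3089] rms 0.031
top medium [484.4562 -26.4392] rms 0.043
top small [ 456.4863 -298.7906] rms 0.022
(163, 167, 44, 44)
scene block [466.8202 259.222 ] rms 0.036
scene large [ 593.75   -146.0909] rms 0.028
scene medium [485.359  -26.2164] rms 0.03
scene small [ 457.7928 -297.1258] rms 0.02
(290, 214, 44, 44)[ WARN:0@0.546] global loadsave.cpp:1063 imwrite_ Unsupported depth image for selected encoder is fallbacked to CV_8U.
```

View pics/fl_top.png

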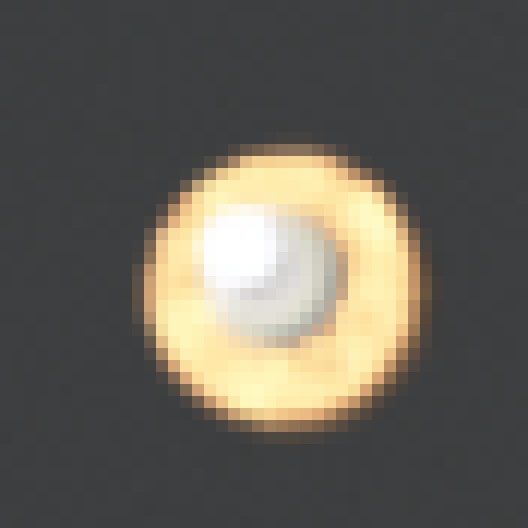

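View pics/fl_scene.png

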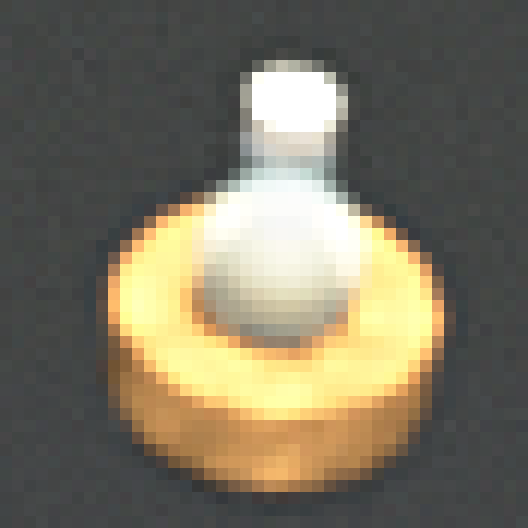

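Request:
jog_arm:
  plan:
    - [0.012,-0.021,-0.002,0,0,0]
    - [0.024,-0.0415,-0.004,0,0,0]
    - [0.024,-0.0415,-0.004,0,0,0]
    - [0.024,-0.0415,-0.004,0,0,0]
    - [0.024,-0.0415,-0.004,0,0,0]
    - [0.024,-0.0415,-0.004,0,0,0]
    - [0.024,-0.0415,-0.004,0,0,0]
    - [0.024,-0.0415,-0.004,0,0,0]
    - [0.024,-0.0415,-0.004,0,0,0]
    - [0.024,-0.0415,-0.004,0,0,0]
  hand: 1
  force: 40

```text
clock: 1.1
tcp_pos: [0.4255, 0.1438, 0.193]
orientation: [-0.0, 0.174, 0.985, 0.0]
wrist_force: [1.4, 0.4, -0.5]
finger_gap: 0.0849
```

Request:
jog_arm:
  plan:
    - [0.021,-0.0363,-0.009,0,0,0]
    - [0.021,-0.0363,-0.009,0,0,0]
    - [0.021,-0.0363,-0.009,0,0,0]
    - [0.021,-0.0363,-0.009,0,0,0]
    - [0.021,-0.0363,-0.009,0,0,0]
    - [0.021,-0.0363,-0.009,0,0,0]
    - [0.021,-0.0363,-0.009,0,0,0]
    - [0.0145,-0.0263,-0.007,0,0,0]
    - [0.0065,-0.01,-0.003,0,0,0]
    - [0,0,0,0,0,0]

```text
clock: 2.1
tcp_pos: [0.5929, -0.1457, 0.119]
orientation: [-0.001, 0.175, 0.985, 0.0]
wrist_force: [-0.2, 0.2, -0.9]
finger_gap: 0.0858
```

Run:
```python
from h import *
im=read_camera("scene"); s=get_state(); print(s["tcp_pos"],s["joint_pos"],s["wrist_force"])
crop(im,150,80,160,160,4,"pics/a1.png")
```

```text
[ 0.5924 -0.1444  0.1196] [-0.3709  0.4335 -0.0559  1.0835  0.0005 -0.0204] [-0.4412 -0.1261 -0.0675]
```

View pics/a1.png

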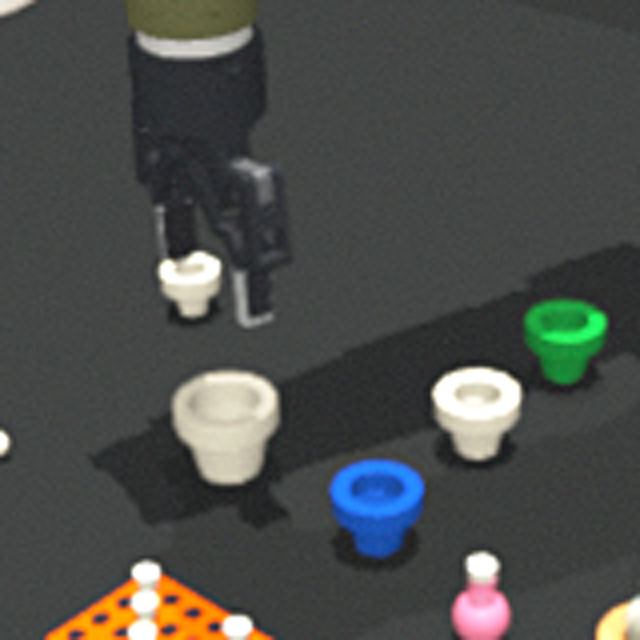

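Request:
jog_arm:
  plan:
    - [0.0005,-0.001,-0.01,0,0,0]
    - [0,0,-0.015,0,0,0]
    - [0,0,-0.015,0,0,0]
    - [0,0,-0.015,0,0,0]
    - [0,0,-0.015,0,0,0]
    - [0,0,-0.012,0,0,0]
    - [0,0,-0.005,0,0,0]
    - [0,0,-0.002,0,0,0]
    - [0,0,0,0,0,0]
    - [0,0,0,0,0,0]

```text
clock: 3.15
tcp_pos: [0.5941, -0.1458, 0.0321]
orientation: [0.001, 0.174, 0.985, -0.0]
wrist_force: [0.9, 0.6, 0.8]
finger_gap: 0.0853
```

Request:
jog_arm:
  plan:
    - [0,0,0,0,0,0]
    - [0,0,0,0,0,0]
    - [0,0,0,0,0,0]
    - [0,0,0,0,0,0]
    - [0,0,0,0,0,0]
    - [0,0,0,0,0,0]
    - [0,0,0,0,0,0]
    - [0,0,0,0,0,0]
    - [0,0,0,0,0,0]
    - [0,0,0,0,0,0]
  hand: 0.6
  force: 30

```text
clock: 4.15
tcp_pos: [0.5941, -0.146, 0.0325]
orientation: [0.001, 0.174, 0.985, -0.0]
wrist_force: [-2.4, -0.0, 5.7]
finger_gap: 0.0657
```

Run:
```python
from h import *
im=read_camera("scene"); s=get_state(); print(s["tcp_pos"],s["finger_gap"],s["wrist_force"])
crop(im,150,80,160,160,4,"pics/a2.png")
```

```text
[ 0.5941 -0.146   0.0325] 0.06529125028492604 [-1.7095 -0.008   5.257 ]
```

View pics/a2.png

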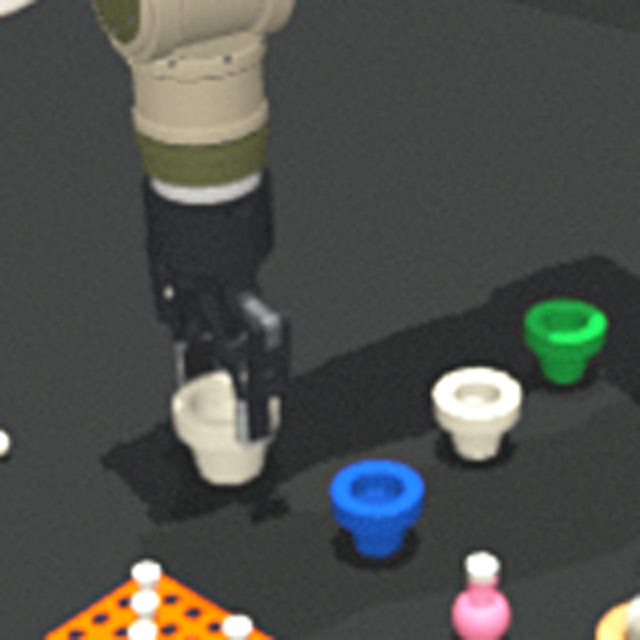

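Request:
jog_arm:
  plan:
    - [0,0,0.008,0,0,0]
    - [0,0,0.02,0,0,0]
    - [0,0,0.03,0,0,0]
    - [0,0,0.03,0,0,0]
    - [0,0,0.022,0,0,0]
    - [-0.007,0.0215,0,0,0,0]
    - [-0.012,0.038,0,0,0,0]
    - [-0.012,0.038,0,0,0,0]
    - [-0.012,0.038,0,0,0,0]
    - [-0.012,0.038,0,0,0,0]

```text
clock: 5.2
tcp_pos: [0.5379, 0.029, 0.1417]
orientation: [0.0, 0.174, 0.985, 0.0]
wrist_force: [0.5, -0.3, -1.5]
finger_gap: 0.0656
```

Request:
jog_arm:
  plan:
    - [-0.012,0.038,0,0,0,0]
    - [-0.012,0.038,0,0,0,0]
    - [-0.012,0.038,0,0,0,0]
    - [-0.012,0.038,0,0,0,0]
    - [-0.012,0.038,0,0,0,0]
    - [-0.0075,0.0255,0,0,0,0]
    - [-0.0045,0.0165,0,0,0,0]
    - [0,0,0,0,0,0]
    - [0,0,0,0,0,0]
    - [0,0,0,0,0,0]

```text
clock: 6.2
tcp_pos: [0.4668, 0.2591, 0.1414]
orientation: [0.0, 0.174, 0.985, -0.0]
wrist_force: [-0.6, 0.1, -1.2]
finger_gap: 0.0654
```

Run:
```python
from h import *
s=get_state(); print(s["tcp_pos"],s["finger_gap"],s["wrist_force"],s["joint_pos"])
im=read_camera("top"); cv2.imwrite("pics/b_top.png",im[...,::-1]); crop(im,100,185,120,100,6,"pics/b1.png")
im=read_camera("scene");cv2.imwrite("pics/b_sc.png",im[...,::-1]); crop(im,310,100,130,150,4,"pics/b2.png")
```

```text
[0.4668 0.2591 0.1414] 0.06538422396224988 [-0.6207  0.0779 -1.173 ] [ 0.3564  0.2787 -0.2267  1.0655 -0.0003  0.707 ]
```

View pics/b1.png

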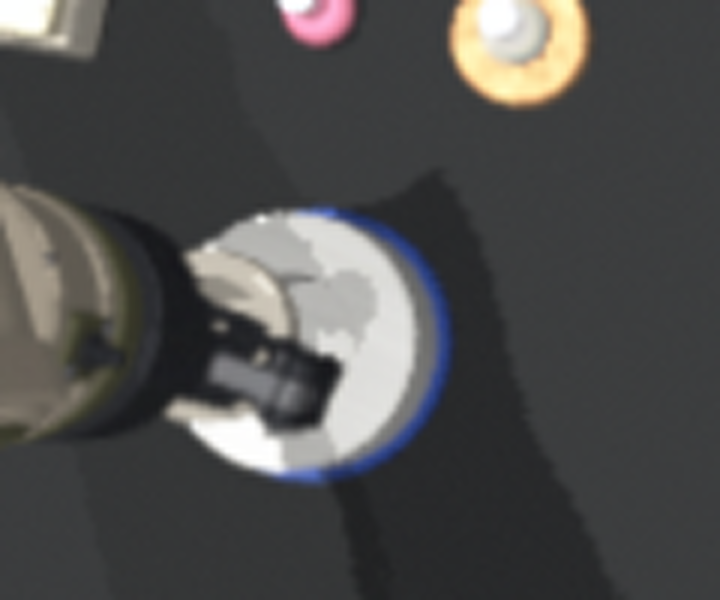

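View pics/b2.png

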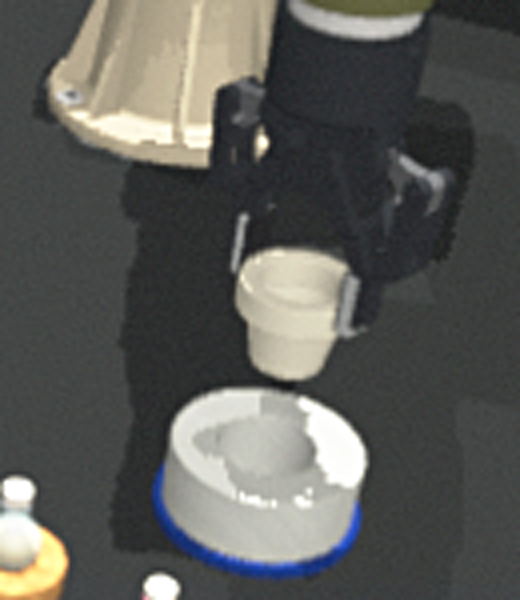

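```bash
cat >> h.py <<'E'
def overlay(fn,n,items,win,s,out):
    im=cv2.imread(fn); x0,y0,w,h=win; o=cv2.resize(im[y0:y0+h,x0:x0+w],None,fx=s,fy=s,interpolation=cv2.INTER_CUBIC)
    t=np.linspace(0,2*np.pi,73)
    for x,y,z0,circ,col in items:
        for r,z in circ:
            q=proj(n,np.c_[x+r/1e3*np.cos(t),y+r/1e3*np.sin(t),np.full(73,z0+z/1e3)])
            q=(q-[x0,y0]+.5)*s-.5
            cv2.polylines(o,[np.round(q*8).astype(np.int32)],False,col,1,cv2.LINE_AA,3)
    cv2.imwrite(out,o)
E
python3 - <<'E'
from h import *
overlay("pics/b_sc.png","scene",[(.4668,.2591,.109,[(33,52),(33,34),(20,0)],(0,0,255)),(.467,.2595,0,[(55,50),(28.5,50),(60,0)],(0,255,0))],(340,140,80,110),7,"pics/b3.png")
E
```

```text
(no output)
```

View pics/b3.png

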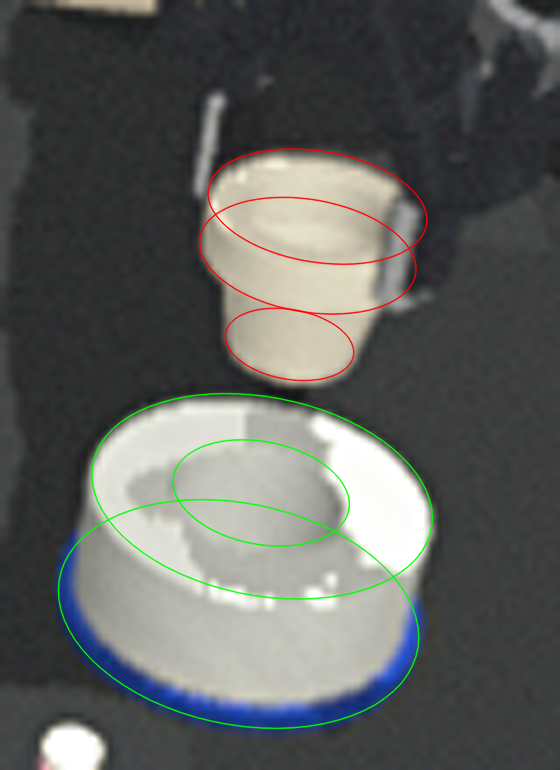

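Request:
jog_arm:
  plan:
    - [0,0,-0.01,0,0,0]
    - [0,0,-0.015,0,0,0]
    - [0,0,-0.015,0,0,0]
    - [0,0,-0.013,0,0,0]
    - [0,0,-0.01,0,0,0]
    - [0,0,-0.008,0,0,0]
    - [0,0,-0.006,0,0,0]
    - [0,0,-0.006,0,0,0]
    - [0,0,-0.004,0,0,0]
    - [0,0,-0.002,0,0,0]

```text
clock: 7.3
tcp_pos: [0.4668, 0.2598, 0.0521]
orientation: [0.0, 0.174, 0.985, 0.0]
wrist_force: [0.4, -0.2, -1.1]
finger_gap: 0.0655
```

No contact yet; lower the last few millimetres slowly.

Request:
jog_arm:
  plan:
    - [0,0,-0.001,0,0,0]
    - [0,0,-0.001,0,0,0]
    - [0,0,-0.001,0,0,0]
    - [0,0,-0.0005,0,0,0]
    - [0,0,-0.0005,0,0,0]
    - [0,0,-0.0003,0,0,0]
    - [0,0,0,0,0,0]
    - [0,0,0,0,0,0]
    - [0,0,0,0,0,0]
    - [0,0,0,0,0,0]

```text
clock: 8.3
tcp_pos: [0.4673, 0.2599, 0.0485]
orientation: [0.001, 0.174, 0.985, 0.0]
wrist_force: [2.9, -0.6, 4.8]
finger_gap: 0.0652
```

Request:
jog_arm:
  plan:
    - [0,0,0,0,0,0]
    - [0,0,0,0,0,0]
    - [0,0,0,0,0,0]
    - [0,0,0,0,0,0]
    - [0,0,0,0,0,0]
    - [0,0,0,0,0,0]
    - [0,0,0.01,0,0,0]
    - [0,0,0.02,0,0,0]
    - [0,0,0.02,0,0,0]
    - [0,0,0.02,0,0,0]
  hand: 1

```text
clock: 9.3
tcp_pos: [0.4666, 0.2598, 0.1195]
orientation: [0.0, 0.174, 0.985, 0.0]
wrist_force: [-0.1, 0.9, 0.2]
finger_gap: 0.0854
```

Request:
jog_arm:
  plan:
    - [0.001,-0.0155,0.02,0,0,0]
    - [0.002,-0.032,0,0,0,0]
    - [0.002,-0.032,0,0,0,0]
    - [0.002,-0.032,0,0,0,0]
    - [0.002,-0.032,0,0,0,0]
    - [0.002,-0.032,0,0,0,0]
    - [0.002,-0.032,0,0,0,0]
    - [0.002,-0.032,0,0,0,0]
    - [0.002,-0.032,0,0,0,0]
    - [0.001,-0.0147,0,0,0,0]

```text
clock: 10.3
tcp_pos: [0.485, -0.0287, 0.1389]
orientation: [0.001, 0.175, 0.985, -0.0]
wrist_force: [-0.2, -0.6, -0.6]
finger_gap: 0.0855
```

Run:
```python
from h import *
s=get_state(); print(s["tcp_pos"],s["finger_gap"],s["wrist_force"],s["joint_pos"])
im=read_camera("top"); cv2.imwrite("pics/c_top.png",im[...,::-1]); 
im=read_camera("scene");cv2.imwrite("pics/c_sc.png",im[...,::-1])
B=(.467,.2595,0,[(55,50),(60,0)],(0,255,0)); L=(.467,.2595,.016,[(33,52),(33,34),(22.5,52)],(0,0,255))
overlay("pics/c_sc.png","scene",[B,L],(340,160,80,100),6,"pics/c3.png")
overlay("pics/c_top.png","top",[B,L],(115,205,80,75),8,"pics/c4.png")
```

```text
[ 0.485  -0.0287  0.1389] 0.08548448756606605 [-0.2403 -0.6335 -0.6344] [-0.2242  0.1915 -0.3479  1.0299 -0.0003  0.128 ]
```

View pics/c3.png

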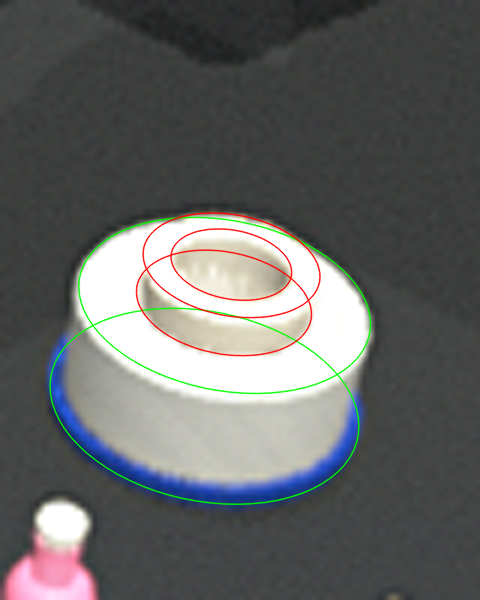

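View pics/c4.png

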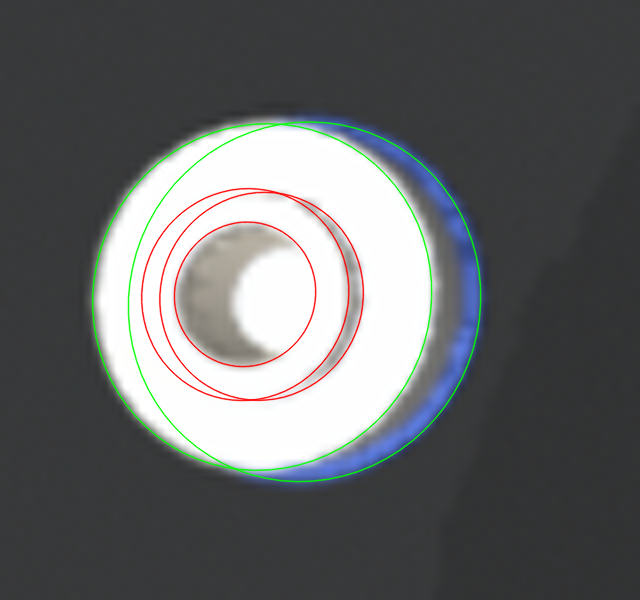

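Request:
jog_arm:
  plan:
    - [0,0.001,-0.01,0,0,0]
    - [0,0.001,-0.02,0,0,0]
    - [0,0,-0.02,0,0,0]
    - [0,0,-0.02,0,0,0]
    - [0,0,-0.02,0,0,0]
    - [0,0,-0.012,0,0,0]
    - [0,0,-0.007,0,0,0]
    - [0,0,-0.0035,0,0,0]
    - [0,0,0,0,0,0]
    - [0,0,0,0,0,0]

```text
clock: 11.4
tcp_pos: [0.4852, -0.0244, 0.0262]
orientation: [0.001, 0.174, 0.985, 0.0]
wrist_force: [-0.7, 0.2, 0.4]
finger_gap: 0.0853
```

Request:
jog_arm:
  plan:
    - [0,0,0,0,0,0]
    - [0,0,0,0,0,0]
    - [0,0,0,0,0,0]
    - [0,0,0,0,0,0]
    - [0,0,0,0,0,0]
    - [0,0,0,0,0,0]
    - [0,0,0,0,0,0]
    - [0,0,0,0,0,0]
    - [0,0,0,0,0,0]
    - [0,0,0,0,0,0]
  hand: 0.5
  force: 25

```text
clock: 12.4
tcp_pos: [0.485, -0.0246, 0.0263]
orientation: [0.001, 0.174, 0.985, -0.0]
wrist_force: [-0.5, 0.2, 6.0]
finger_gap: 0.0533
```

Run:
```python
from h import *
im=read_camera("scene"); s=get_state(); print(s["tcp_pos"],s["finger_gap"],s["wrist_force"])
crop(im,190,60,150,160,4,"pics/d2.png")
```

```text
[ 0.4851 -0.0246  0.0263] 0.05358525951554228 [-1.2828 -0.8231  5.7666]
```

View pics/d2.png

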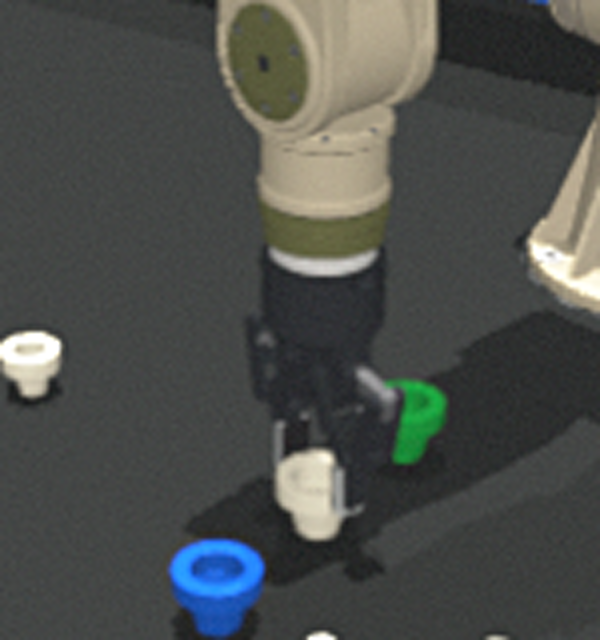

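Request:
jog_arm:
  plan:
    - [0,0,0.01,0,0,0]
    - [0,0,0.025,0,0,0]
    - [0,0,0.03,0,0,0]
    - [0,0,0.03,0,0,0]
    - [0,0,0.015,0,0,0]
    - [-0.001,0.015,0,0,0,0]
    - [-0.002,0.032,0,0,0,0]
    - [-0.002,0.032,0,0,0,0]
    - [-0.002,0.032,0,0,0,0]
    - [-0.002,0.032,0,0,0,0]

```text
clock: 13.45
tcp_pos: [0.4753, 0.1197, 0.136]
orientation: [0.0, 0.174, 0.985, 0.0]
wrist_force: [-0.1, -0.4, -0.2]
finger_gap: 0.0532
```

Request:
jog_arm:
  plan:
    - [-0.002,0.032,0,0,0,0]
    - [-0.002,0.032,0,0,0,0]
    - [-0.002,0.032,0,0,0,0]
    - [-0.002,0.027,0,0,0,0]
    - [-0.001,0.014,0,0,0,0]
    - [0,0.004,0,0,0,0]
    - [0,0,0,0,0,0]
    - [0,0,0,0,0,0]
    - [0,0,0,0,0,0]
    - [0,0,0,0,0,0]

```text
clock: 14.45
tcp_pos: [0.4668, 0.2587, 0.1356]
orientation: [0.0, 0.175, 0.985, -0.0]
wrist_force: [0.1, 1.0, -0.3]
finger_gap: 0.0533
```

Run:
```python
from h import *
s=get_state(); print(s["tcp_pos"],s["finger_gap"],s["wrist_force"])
im=read_camera("scene");cv2.imwrite("pics/e_sc.png",im[...,::-1])
x,y,z=s["tcp_pos"]
L=(.467,.2595,.016,[(33,52),(33,34),(22.5,52)],(0,255,0)); M=(x,y,z-.0263,[(27.5,43),(27.5,27),(13.5,0)],(0,0,255))
overlay("pics/e_sc.png","scene",[L,M],(340,140,80,110),7,"pics/e3.png")
```

```text
[0.4668 0.2587 0.1356] 0.05333597838079771 [ 0.1146  0.9606 -0.3148]
```

View pics/e3.png

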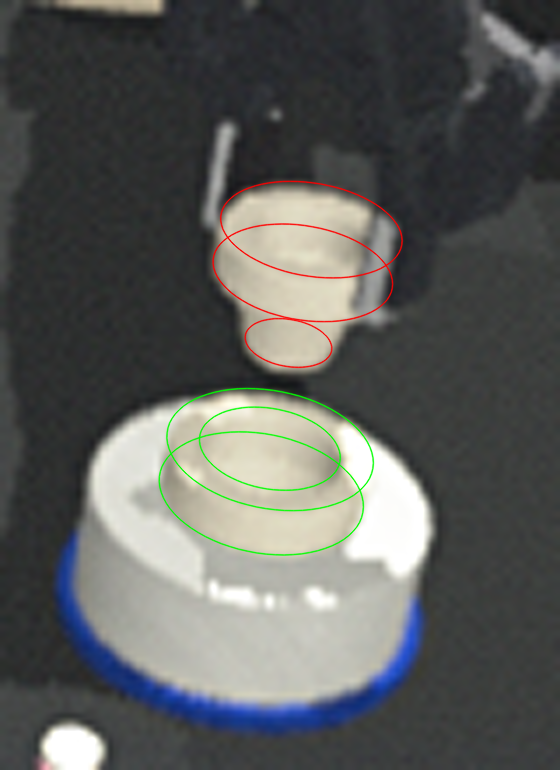

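Request:
jog_arm:
  plan:
    - [0,0.0007,-0.008,0,0,0]
    - [0,0,-0.01,0,0,0]
    - [0,0,-0.01,0,0,0]
    - [0,0,-0.01,0,0,0]
    - [0,0,-0.008,0,0,0]
    - [0,0,-0.006,0,0,0]
    - [0,0,-0.005,0,0,0]
    - [0,0,-0.003,0,0,0]
    - [0,0,-0.003,0,0,0]
    - [0,0,-0.001,0,0,0]

```text
clock: 15.5
tcp_pos: [0.4666, 0.2603, 0.0714]
orientation: [0.0, 0.174, 0.985, 0.0]
wrist_force: [-0.5, -0.3, -1.4]
finger_gap: 0.0535
```

Request:
jog_arm:
  plan:
    - [0,0,-0.001,0,0,0]
    - [0,0,-0.001,0,0,0]
    - [0,0,-0.001,0,0,0]
    - [0,0,-0.0005,0,0,0]
    - [0,0,-0.0005,0,0,0]
    - [0,0,0,0,0,0]
    - [0,0,0,0,0,0]
    - [0,0,0,0,0,0]
    - [0,0,0,0,0,0]
    - [0,0,0,0,0,0]

```text
clock: 16.5
tcp_pos: [0.4666, 0.2603, 0.0675]
orientation: [0.0, 0.174, 0.985, 0.0]
wrist_force: [-0.3, 0.3, -1.2]
finger_gap: 0.0532
```

Request:
jog_arm:
  plan:
    - [0,0,-0.0003,0,0,0]
    - [0,0,-0.0003,0,0,0]
    - [0,0,-0.0003,0,0,0]
    - [0,0,-0.0003,0,0,0]
    - [0,0,0,0,0,0]
    - [0,0,0,0,0,0]
    - [0,0,0,0,0,0]
    - [0,0,0,0,0,0]
    - [0,0,0,0,0,0]
    - [0,0,0,0,0,0]

```text
clock: 17.5
tcp_pos: [0.4667, 0.2604, 0.0673]
orientation: [0.0, 0.174, 0.985, 0.0]
wrist_force: [-2.1, -1.3, 8.1]
finger_gap: 0.0534
```

Request:
jog_arm:
  plan:
    - [0,0,0,0,0,0]
    - [0,0,0,0,0,0]
    - [0,0,0,0,0,0]
    - [0,0,0,0,0,0]
    - [0,0,0,0,0,0]
    - [0,0,0,0,0,0]
    - [0,0,0.008,0,0,0]
    - [0,0,0.016,0,0,0]
    - [0,0,0.02,0,0,0]
    - [0,0,0.02,0,0,0]
  hand: 1

```text
clock: 18.5
tcp_pos: [0.4665, 0.2603, 0.1314]
orientation: [0.0, 0.174, 0.985, 0.0]
wrist_force: [1.1, 0.2, 0.0]
finger_gap: 0.0852
```

Request:
jog_arm:
  plan:
    - [0,-0.0184,0.01,0,0,0]
    - [-0.001,-0.04,0,0,0,0]
    - [-0.001,-0.04,0,0,0,0]
    - [-0.001,-0.04,0,0,0,0]
    - [-0.001,-0.04,0,0,0,0]
    - [-0.001,-0.04,0,0,0,0]
    - [-0.001,-0.04,0,0,0,0]
    - [-0.001,-0.04,0,0,0,0]
    - [-0.001,-0.04,0,0,0,0]
    - [-0.0015,-0.04,0,0,0,0]

```text
clock: 19.5
tcp_pos: [0.4571, -0.1198, 0.1412]
orientation: [0.001, 0.174, 0.985, -0.0]
wrist_force: [0.7, -0.6, 0.2]
finger_gap: 0.0853
```

Run:
```python
from h import *
s=get_state(); print(s["tcp_pos"],s["finger_gap"],s["wrist_force"])
im=read_camera("scene");cv2.imwrite("pics/f_sc.png",im[...,::-1])
L=(.467,.2597,.016,[(33,52),(33,34)],(0,255,0)); M=(.467,.2597,.041,[(27.5,43),(27.5,27),(16.5,43)],(0,0,255))
overlay("pics/f_sc.png","scene",[L,M],(340,140,80,110),7,"pics/f3.png")
```

```text
[ 0.4571 -0.1198  0.1412] 0.08530444764725467 [ 0.7319 -0.5814  0.214 ]
```

View pics/f3.png

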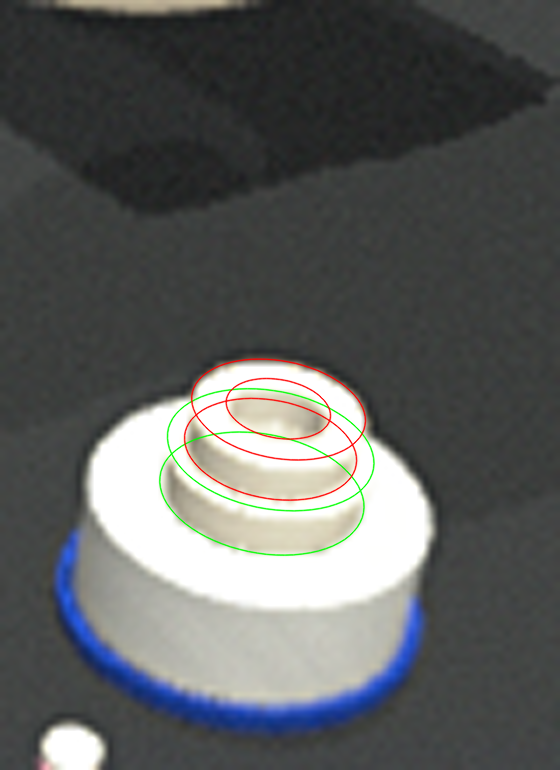

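Request:
jog_arm:
  plan:
    - [0,-0.04,0,0,0,0]
    - [0,-0.04,0,0,0,0]
    - [0,-0.04,-0.01,0,0,0]
    - [0,-0.033,-0.01,0,0,0]
    - [0,-0.018,-0.01,0,0,0]
    - [0,-0.007,-0.01,0,0,0]
    - [0,0,-0.02,0,0,0]
    - [0,0,-0.01,0,0,0]
    - [0,0,0,0,0,0]
    - [0,0,0,0,0,0]

```text
clock: 20.55
tcp_pos: [0.4572, -0.2951, 0.0705]
orientation: [-0.0, 0.173, 0.985, 0.0]
wrist_force: [-0.3, -0.2, 0.0]
finger_gap: 0.0854
```

Request:
jog_arm:
  plan:
    - [0,0,-0.015,0,0,0]
    - [0,0,-0.015,0,0,0]
    - [0,0,-0.01,0,0,0]
    - [0,0,-0.006,0,0,0]
    - [0,0,-0.003,0,0,0]
    - [0,0,0,0,0,0]
    - [0,0,0,0,0,0]
    - [0,0,0,0,0,0]
    - [0,0,0,0,0,0]
    - [0,0,0,0,0,0]

```text
clock: 21.55
tcp_pos: [0.4572, -0.2962, 0.0216]
orientation: [0.0, 0.174, 0.985, -0.0]
wrist_force: [-0.3, -0.2, -0.3]
finger_gap: 0.0852
```

Request:
jog_arm:
  plan:
    - [0,-0.001,0,0,0,0]
    - [0,0,0,0,0,0]
    - [0,0,0,0,0,0]
    - [0,0,0,0,0,0]
    - [0,0,0,0,0,0]
    - [0,0,0,0,0,0]
    - [0,0,0,0,0,0]
    - [0,0,0,0,0,0]
    - [0,0,0,0,0,0]
    - [0,0,0,0,0,0]
  hand: 0.35
  force: 20

```text
clock: 22.55
tcp_pos: [0.4572, -0.2972, 0.0215]
orientation: [0.0, 0.174, 0.985, -0.0]
wrist_force: [-0.7, -0.1, 5.0]
finger_gap: 0.0428
```

Run:
```python
from h import *
im=read_camera("scene"); s=get_state(); print(s["tcp_pos"],s["finger_gap"],s["wrist_force"])
crop(im,130,40,140,150,4,"pics/g2.png")
```

```text
[ 0.4572 -0.2972  0.0215] 0.04256241532010525 [-0.3671  1.5539  5.5019]
```

View pics/g2.png

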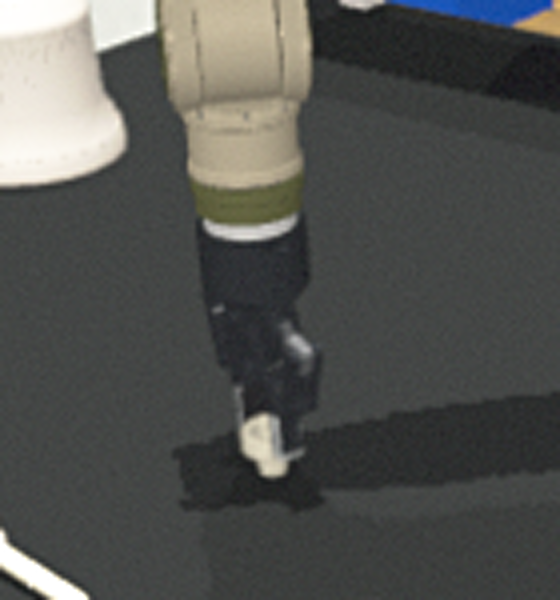

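Request:
jog_arm:
  plan:
    - [0,0,0.01,0,0,0]
    - [0,0,0.025,0,0,0]
    - [0,0,0.03,0,0,0]
    - [0,0,0.03,0,0,0]
    - [0,0.01,0.025,0,0,0]
    - [0,0.025,0.01,0,0,0]
    - [0.001,0.04,0,0,0,0]
    - [0.001,0.04,0,0,0,0]
    - [0.001,0.04,0,0,0,0]
    - [0.001,0.04,0,0,0,0]

```text
clock: 23.6
tcp_pos: [0.4607, -0.1006, 0.1516]
orientation: [0.0, 0.174, 0.985, 0.0]
wrist_force: [0.6, 0.4, 0.0]
finger_gap: 0.0424
```

Request:
jog_arm:
  plan:
    - [0.001,0.04,0,0,0,0]
    - [0.001,0.04,0,0,0,0]
    - [0.001,0.04,0,0,0,0]
    - [0.001,0.04,0,0,0,0]
    - [0.001,0.04,0,0,0,0]
    - [0.001,0.04,0,0,0,0]
    - [0,0.04,0,0,0,0]
    - [0,0.035,0,0,0,0]
    - [0,0.032,0,0,0,0]
    - [0,0.015,0,0,0,0]

```text
clock: 24.6
tcp_pos: [0.4667, 0.2623, 0.1514]
orientation: [-0.0, 0.173, 0.985, 0.0]
wrist_force: [0.2, 0.1, -0.4]
finger_gap: 0.0423
```

Run:
```python
from h import *
im=read_camera("scene");cv2.imwrite("pics/i_sc.png",im[...,::-1])
s=get_state(); print(s["tcp_pos"],s["finger_gap"],s["wrist_force"])
x,y,z=s["tcp_pos"]
M=(.467,.2597,.041,[(27.5,43),(27.5,27),(16.5,43)],(0,255,0)); Sm=(x,y,z-.0215,[(21.5,36),(21.5,20),(9.5,0)],(0,0,255))
overlay("pics/i_sc.png","scene",[M,Sm],(340,120,80,110),7,"pics/i3.png")
```

```text
[0.4668 0.2632 0.1513] 0.042324319707834894 [ 1.0801  1.935  -0.2341]
```

View pics/i3.png

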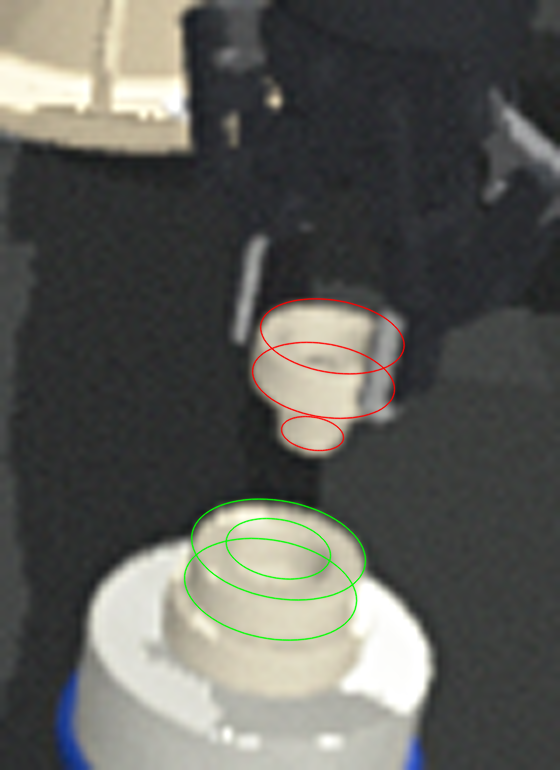

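Request:
jog_arm:
  plan:
    - [0,-0.002,0,0,0,0]
    - [0,-0.001,-0.006,0,0,0]
    - [0,0,-0.012,0,0,0]
    - [0,0,-0.012,0,0,0]
    - [0,0,-0.01,0,0,0]
    - [0,0,-0.008,0,0,0]
    - [0,0,-0.006,0,0,0]
    - [0,0,-0.004,0,0,0]
    - [0,0,-0.003,0,0,0]
    - [0,0,-0.001,0,0,0]

```text
clock: 25.65
tcp_pos: [0.4671, 0.257, 0.0892]
orientation: [0.0, 0.174, 0.985, 0.0]
wrist_force: [-0.7, -0.7, -0.2]
finger_gap: 0.0426
```

Request:
jog_arm:
  plan:
    - [0,0,-0.001,0,0,0]
    - [0,0,-0.001,0,0,0]
    - [0,0,-0.0005,0,0,0]
    - [0,0,-0.0005,0,0,0]
    - [0,0,-0.0003,0,0,0]
    - [0,0,-0.0003,0,0,0]
    - [0,0,0,0,0,0]
    - [0,0,0,0,0,0]
    - [0,0,0,0,0,0]
    - [0,0,0,0,0,0]

```text
clock: 26.65
tcp_pos: [0.4671, 0.2569, 0.0857]
orientation: [0.0, 0.174, 0.985, 0.0]
wrist_force: [1.1, 0.7, -0.5]
finger_gap: 0.0427
```

Request:
jog_arm:
  plan:
    - [0,0.001,0,0,0,0]
    - [0,0.001,0,0,0,0]
    - [0,0.0005,0,0,0,0]
    - [0,0,0,0,0,0]
    - [0,0,-0.0003,0,0,0]
    - [0,0,-0.0003,0,0,0]
    - [0,0,0,0,0,0]
    - [0,0,0,0,0,0]
    - [0,0,0,0,0,0]
    - [0,0,0,0,0,0]

```text
clock: 27.65
tcp_pos: [0.467, 0.2594, 0.0855]
orientation: [0.0, 0.174, 0.985, 0.0]
wrist_force: [-1.8, -0.5, 5.4]
finger_gap: 0.0427
```

Request:
jog_arm:
  plan:
    - [0,0,0,0,0,0]
    - [0,0,0,0,0,0]
    - [0,0,0,0,0,0]
    - [0,0,0,0,0,0]
    - [0,0,0,0,0,0]
    - [0,0,0,0,0,0]
    - [0,0,0.008,0,0,0]
    - [0,0,0.02,0,0,0]
    - [0,0,0.02,0,0,0]
    - [0,0,0.017,0,0,0]
  hand: 0.75

```text
clock: 28.65
tcp_pos: [0.4673, 0.2595, 0.1517]
orientation: [0.0, 0.174, 0.985, 0.0]
wrist_force: [-0.3, -0.1, -0.8]
finger_gap: 0.0638
```

Request:
jog_arm:
  plan:
    - [0.01,-0.007,0,0,0,0]
    - [0.025,-0.016,0,0,0,0]
    - [0.032,-0.02,0,0,0,0]
    - [0.032,-0.02,0,0,0,0]
    - [0.025,-0.016,0,0,0,0]
    - [0.012,-0.008,0,0,0,0]
    - [0.003,-0.002,0,0,0,0]
    - [0,0,0,0,0,0]
    - [0,0,0,0,0,0]
    - [0,0,0,0,0,0]
  hand: 0.5

```text
clock: 29.65
tcp_pos: [0.605, 0.1713, 0.1503]
orientation: [-0.0, 0.173, 0.985, 0.0]
wrist_force: [-0.5, -0.5, -0.7]
finger_gap: 0.0427
```

Run:
```python
from h import *
im=read_camera("scene");cv2.imwrite("pics/j_sc.png",im[...,::-1])
s=get_state(); print(s["tcp_pos"],s["finger_gap"],s["wrist_force"])
tp=read_camera("top");cv2.imwrite("pics/j_tp.png",tp[...,::-1])
M=(.467,.2597,.041,[(27.5,43),(27.5,27),(16.5,43)],(0,255,0)); Sm=(.467,.2597,.064,[(21.5,36),(21.5,20),(13,36)],(0,0,255))
overlay("pics/j_sc.png","scene",[M,Sm],(340,150,80,90),7,"pics/j3.png")
overlay("pics/j_tp.png","top",[M,Sm],(115,205,80,75),7,"pics/j5.png")
x,y,z=s["tcp_pos"]
F=(.606,.1704,.014,[(8,31),(8,54),(16,16)],(0,255,0))
G=(x,y,z,[(2,0)],(0,0,255))
overlay("pics/j_sc.png","scene",[F,G],(260,140,110,120),6,"pics/j4.png")
```

```text
[0.6052 0.1713 0.1504] 0.042799713776291506 [ 0.4266 -0.1669 -0.4488]
```

View pics/j3.png

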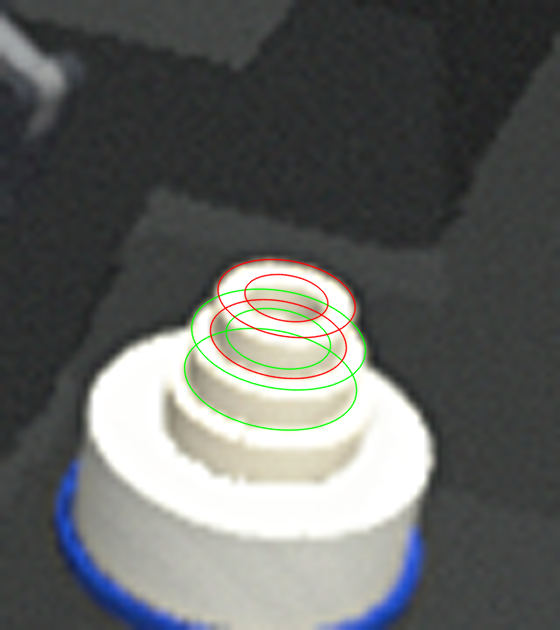

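View pics/j5.png

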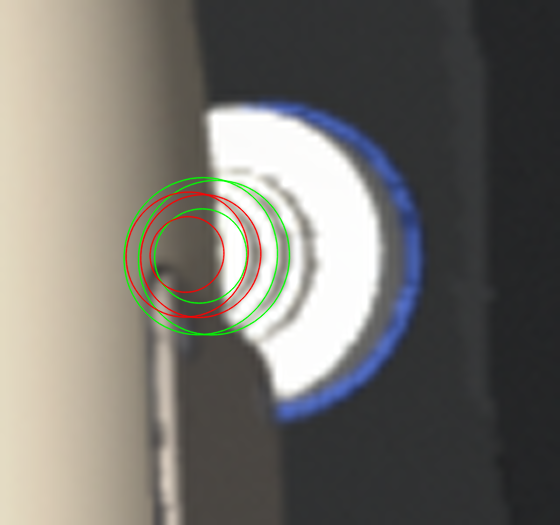

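View pics/j4.png

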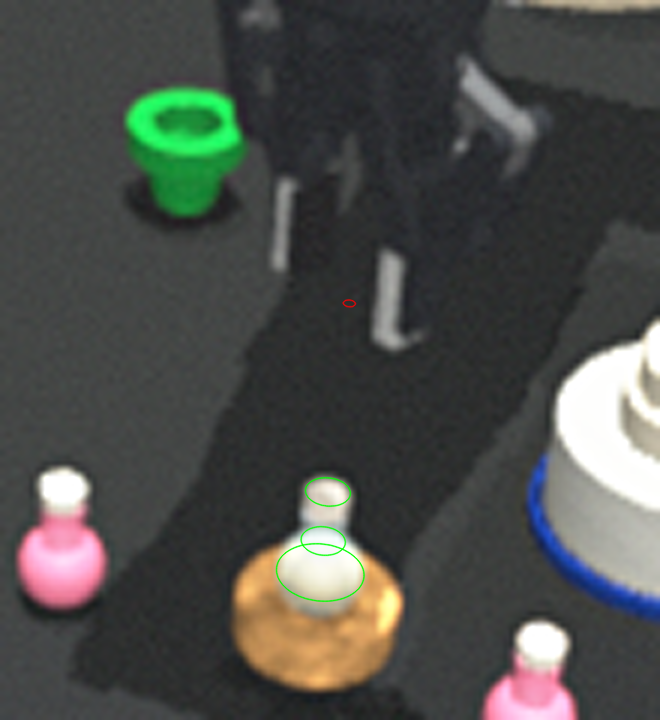

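Request:
jog_arm:
  plan:
    - [0.0008,-0.0008,-0.01,0,0,0]
    - [0,0,-0.018,0,0,0]
    - [0,0,-0.018,0,0,0]
    - [0,0,-0.016,0,0,0]
    - [0,0,-0.014,0,0,0]
    - [0,0,-0.012,0,0,0]
    - [0,0,-0.008,0,0,0]
    - [0,0,-0.004,0,0,0]
    - [0,0,0,0,0,0]
    - [0,0,0,0,0,0]
  hand: 0.5
  force: 5

```text
clock: 30.75
tcp_pos: [0.6074, 0.1697, 0.0507]
orientation: [0.0, 0.174, 0.985, 0.0]
wrist_force: [-0.2, 0.4, 0.7]
finger_gap: 0.0428
```

Request:
jog_arm:
  plan:
    - [-0.0005,0.0005,0,0,0,0]
    - [0,0,0,0,0,0]
    - [0,0,0,0,0,0]
    - [0,0,0,0,0,0]
    - [0,0,0,0,0,0]
    - [0,0,0,0,0,0]
    - [0,0,0,0,0,0]
    - [0,0,0,0,0,0]
    - [0,0,0,0,0,0]
    - [0,0,0,0,0,0]
  hand: 0.24
  force: 5

```text
clock: 31.75
tcp_pos: [0.6064, 0.1701, 0.0501]
orientation: [-0.0, 0.174, 0.985, 0.0]
wrist_force: [-0.1, -0.1, -0.4]
finger_gap: 0.0201
```

Run:
```python
from h import *
im=read_camera("scene"); s=get_state(); print(s["tcp_pos"],s["finger_gap"],s["wrist_force"])
crop(im,260,140,110,120,6,"pics/k2.png")
```

```text
[0.6064 0.1701 0.0501] 0.020979973018985562 [-0.5722 -0.0275 -0.3978]
```

View pics/k2.png

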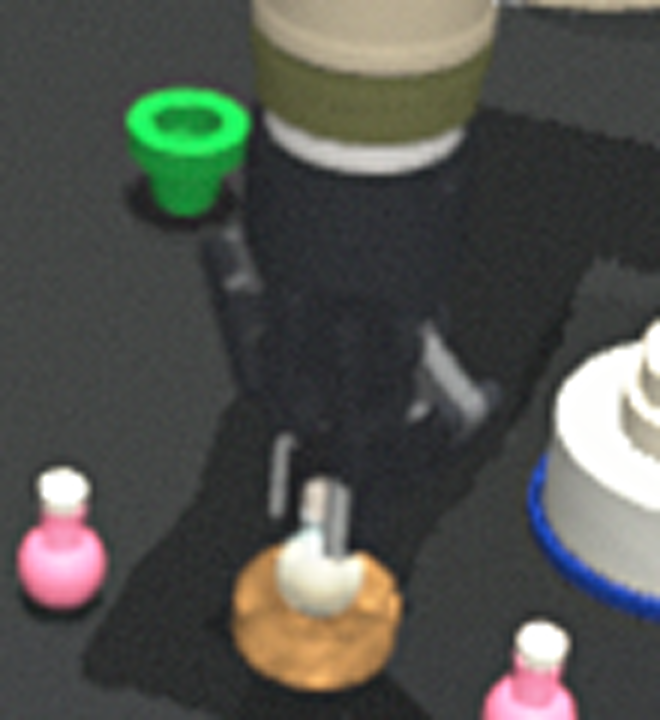

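Request:
jog_arm:
  plan:
    - [0,0,0,0,0,0]
    - [0,0,0,0,0,0]
    - [0,0,0,0,0,0]
    - [0,0,0,0,0,0]
    - [0,0,0,0,0,0]
    - [0,0,0,0,0,0]
    - [0,0,0,0,0,0]
    - [0,0,0,0,0,0]
    - [0,0,0,0,0,0]
    - [0,0,0,0,0,0]
  hand: 0.19
  force: 5

```text
clock: 32.8
tcp_pos: [0.6064, 0.1701, 0.0501]
orientation: [-0.0, 0.174, 0.985, 0.0]
wrist_force: [0.3, 0.0, -0.3]
finger_gap: 0.0161
```

Request:
jog_arm:
  plan:
    - [0,0,0,0,0,0]
    - [0,0,0,0,0,0]
    - [0,0,0,0,0,0]
    - [0,0,0,0,0,0]
    - [0,0,0,0,0,0]
    - [0,0,0,0,0,0]
    - [0,0,0,0,0,0]
    - [0,0,0,0,0,0]
    - [0,0,0,0,0,0]
    - [0,0,0,0,0,0]
  hand: 0.16
  force: 5

```text
clock: 33.8
tcp_pos: [0.6063, 0.1701, 0.0501]
orientation: [-0.0, 0.174, 0.985, -0.0]
wrist_force: [-0.2, -2.0, 0.7]
finger_gap: 0.015
```

Request:
jog_arm:
  plan:
    - [0,0,0.001,0,0,0]
    - [0,0,0.002,0,0,0]
    - [0,0,0.003,0,0,0]
    - [0,0,0.003,0,0,0]
    - [0,0,0.003,0,0,0]
    - [0,0,0.003,0,0,0]
    - [0,0,0.003,0,0,0]
    - [0,0,0.002,0,0,0]
    - [0,0,0,0,0,0]
    - [0,0,0,0,0,0]

```text
clock: 34.8
tcp_pos: [0.6064, 0.1701, 0.0701]
orientation: [0.0, 0.174, 0.985, 0.0]
wrist_force: [0.2, 0.2, -1.2]
finger_gap: 0.015
```

Run:
```python
from h import *
im=read_camera("scene");cv2.imwrite("pics/l_sc.png",im[...,::-1])
s=get_state(); print(s["tcp_pos"],s["finger_gap"],s["wrist_force"])
F=(.606,.1704,.014,[(8,54)],(0,255,0)); F2=(.606,.1704,.034,[(8,54),(16,16)],(0,0,255))
overlay("pics/l_sc.png","scene",[F,F2],(260,140,110,120),6,"pics/l4.png")
```

```text
[0.6063 0.17   0.07  ] 0.014920801686718738 [ 0.0818 -0.6151 -0.4755]
```

View pics/l4.png

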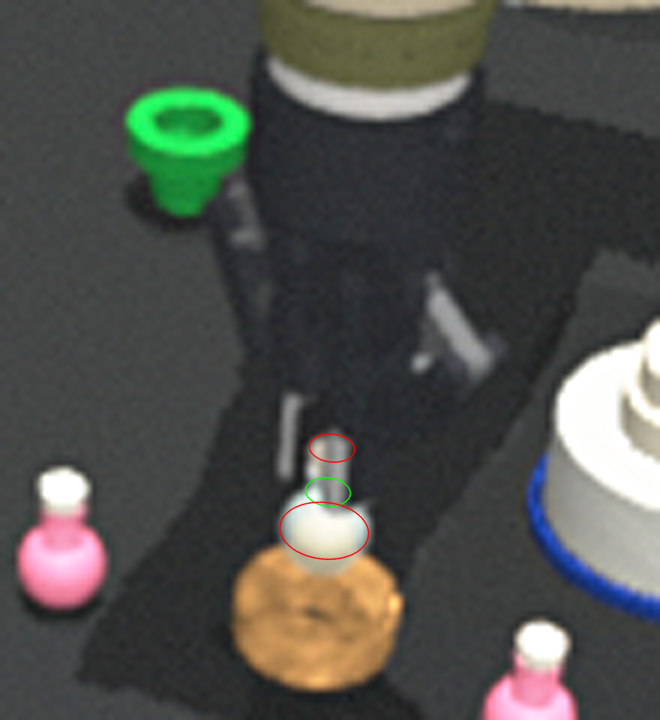

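Request:
jog_arm:
  plan:
    - [0,0,0.003,0,0,0]
    - [0,0,0.006,0,0,0]
    - [0,0,0.01,0,0,0]
    - [0,0,0.014,0,0,0]
    - [0,0,0.017,0,0,0]
    - [0,0,0.017,0,0,0]
    - [0,0,0.014,0,0,0]
    - [0,0,0.01,0,0,0]
    - [0,0,0.006,0,0,0]
    - [0,0,0.003,0,0,0]

```text
clock: 35.85
tcp_pos: [0.6066, 0.1701, 0.1709]
orientation: [0.0, 0.174, 0.985, 0.0]
wrist_force: [-0.2, -0.3, -0.1]
finger_gap: 0.0152
```

Request:
jog_arm:
  plan:
    - [-0.002,0.0013,0,0,0,0]
    - [-0.004,0.0026,0,0,0,0]
    - [-0.007,0.0045,0,0,0,0]
    - [-0.01,0.0064,0,0,0,0]
    - [-0.0125,0.008,0,0,0,0]
    - [-0.0125,0.008,0,0,0,0]
    - [-0.0125,0.008,0,0,0,0]
    - [-0.0125,0.008,0,0,0,0]
    - [-0.0125,0.008,0,0,0,0]
    - [-0.0125,0.008,0,0,0,0]

```text
clock: 36.85
tcp_pos: [0.5072, 0.2337, 0.1702]
orientation: [0.0, 0.174, 0.985, 0.0]
wrist_force: [0.5, -0.2, -0.9]
finger_gap: 0.0149
```

Request:
jog_arm:
  plan:
    - [-0.0125,0.008,0,0,0,0]
    - [-0.01,0.0064,0,0,0,0]
    - [-0.008,0.005,0,0,0,0]
    - [-0.006,0.004,0,0,0,0]
    - [-0.003,0.002,0,0,0,0]
    - [-0.0015,0.001,0,0,0,0]
    - [0,0,0,0,0,0]
    - [0,0,0,0,0,0]
    - [0,0,0,0,0,0]
    - [0,0,0,0,0,0]

```text
clock: 37.85
tcp_pos: [0.4676, 0.2591, 0.1701]
orientation: [0.0, 0.174, 0.985, 0.0]
wrist_force: [-0.5, 0.4, -0.9]
finger_gap: 0.0149
```

Run:
```python
from h import *
im=read_camera("scene");cv2.imwrite("pics/m_sc.png",im[...,::-1])
s=get_state(); print(s["tcp_pos"],s["finger_gap"],s["wrist_force"])
x,y,z=s["tcp_pos"]
Sm=(.467,.2595,.064,[(21.5,36),(21.5,20),(13,36)],(0,255,0)); F=(x,y,z-.0361,[(8,54),(16,16),(8,31)],(0,0,255))
overlay("pics/m_sc.png","scene",[Sm,F],(340,110,80,110),7,"pics/m3.png")
```

```text
[0.4676 0.2591 0.1701] 0.015096917280617985 [ 0.966  -0.0763 -0.9898]
```

View pics/m3.png

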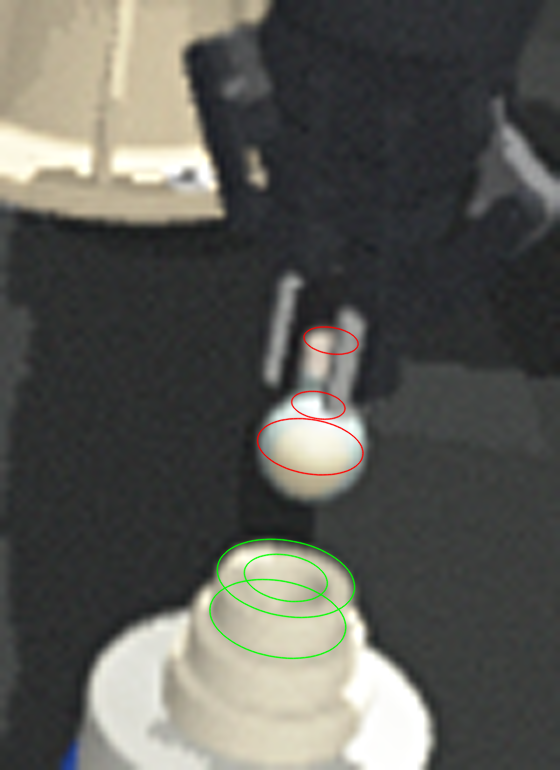

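Request:
jog_arm:
  plan:
    - [-0.0005,0.0003,-0.002,0,0,0]
    - [0,0,-0.004,0,0,0]
    - [0,0,-0.005,0,0,0]
    - [0,0,-0.005,0,0,0]
    - [0,0,-0.005,0,0,0]
    - [0,0,-0.005,0,0,0]
    - [0,0,-0.004,0,0,0]
    - [0,0,-0.003,0,0,0]
    - [0,0,-0.002,0,0,0]
    - [0,0,-0.001,0,0,0]

```text
clock: 38.9
tcp_pos: [0.4668, 0.2596, 0.1339]
orientation: [-0.0, 0.174, 0.985, 0.0]
wrist_force: [-0.1, 0.2, -0.1]
finger_gap: 0.0146
```

Request:
jog_arm:
  plan:
    - [0,0,-0.0007,0,0,0]
    - [0,0,-0.0006,0,0,0]
    - [0,0,-0.0005,0,0,0]
    - [0,0,-0.0004,0,0,0]
    - [0,0,-0.0004,0,0,0]
    - [0,0,-0.0004,0,0,0]
    - [0,0,-0.0004,0,0,0]
    - [0,0,-0.0003,0,0,0]
    - [0,0,0,0,0,0]
    - [0,0,0,0,0,0]

```text
clock: 39.9
tcp_pos: [0.467, 0.2596, 0.1305]
orientation: [0.0, 0.174, 0.985, 0.0]
wrist_force: [0.8, 0.9, -1.2]
finger_gap: 0.0153
```

Request:
jog_arm:
  plan:
    - [0,0,-0.0002,0,0,0]
    - [0,0,-0.0002,0,0,0]
    - [0,0,-0.0002,0,0,0]
    - [0,0,-0.0002,0,0,0]
    - [0,0,-0.0001,0,0,0]
    - [0,0,0,0,0,0]
    - [0,0,0,0,0,0]
    - [0,0,0,0,0,0]
    - [0,0,0,0,0,0]
    - [0,0,0,0,0,0]

```text
clock: 40.9
tcp_pos: [0.4671, 0.2597, 0.1297]
orientation: [0.0, 0.174, 0.985, 0.0]
wrist_force: [0.9, 0.4, 3.1]
finger_gap: 0.0149
```

Run:
```python
from h import *
im=read_camera("scene");cv2.imwrite("pics/n_sc.png",im[...,::-1])
s=get_state(); print(s["tcp_pos"],s["finger_gap"],s["wrist_force"])
x,y,z=s["tcp_pos"]
Sm=(.467,.2595,.064,[(21.5,36)],(0,255,0)); F=(.467,.2595,.093,[(8,54),(16,16),(8,31)],(0,0,255))
overlay("pics/n_sc.png","scene",[Sm,F],(340,110,80,110),7,"pics/n3.png")
```

```text
[0.4671 0.2597 0.1297] 0.015103553671239726 [1.3667 0.0372 3.3756]
```

View pics/n3.png

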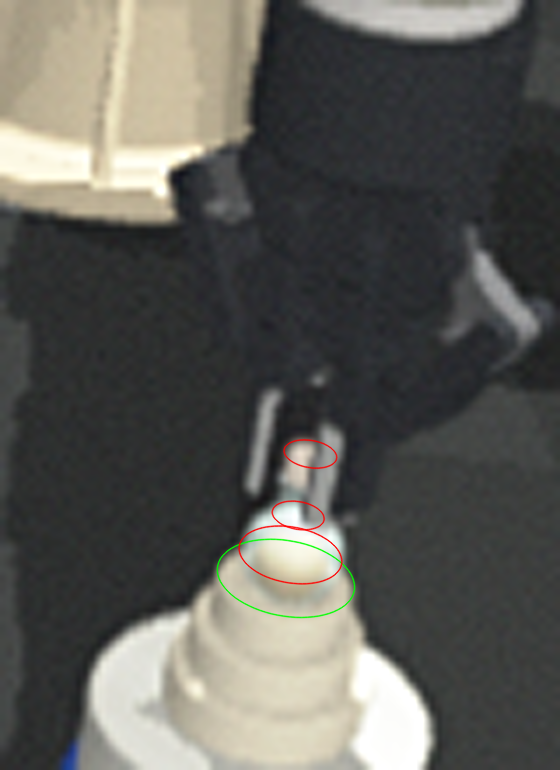

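Request:
jog_arm:
  plan:
    - [0,0,0,0,0,0]
    - [0,0,0,0,0,0]
    - [0,0,0,0,0,0]
    - [0,0,0,0,0,0]
    - [0,0,0,0,0,0]
    - [0,0,0,0,0,0]
    - [0,0,0,0,0,0]
    - [0,0,0,0,0,0]
    - [0,0,0,0,0,0]
    - [0,0,0,0,0,0]
  hand: 0.22

```text
clock: 41.95
tcp_pos: [0.4669, 0.2596, 0.1295]
orientation: [0.0, 0.174, 0.985, 0.0]
wrist_force: [-0.3, -0.1, 0.4]
finger_gap: 0.019
```

Request:
jog_arm:
  plan:
    - [0,0,0,0,0,0]
    - [0,0,0,0,0,0]
    - [0,0,0,0,0,0]
    - [0,0,0,0,0,0]
    - [0,0,0,0,0,0]
    - [0,0,0,0,0,0]
    - [0,0,0,0,0,0]
    - [0,0,0,0,0,0]
    - [0,0,0,0,0,0]
    - [0,0,0,0,0,0]
  hand: 0.5

```text
clock: 42.95
tcp_pos: [0.4669, 0.2596, 0.1295]
orientation: [0.0, 0.174, 0.985, 0.0]
wrist_force: [0.2, -0.5, 0.1]
finger_gap: 0.0428
```

Run:
```python
from h import *
im=read_camera("scene");cv2.imwrite("pics/o_sc.png",im[...,::-1])
s=get_state(); print(s["tcp_pos"],s["finger_gap"],s["wrist_force"])
Sm=(.467,.2595,.064,[(21.5,36)],(0,255,0)); F=(.467,.2595,.093,[(8,54)],(0,0,255))
overlay("pics/o_sc.png","scene",[Sm,F],(340,110,80,110),7,"pics/o3.png")
```

```text
[0.4669 0.2596 0.1295] 0.04284745676879897 [0.3141 0.2381 0.1945]
```

View pics/o3.png

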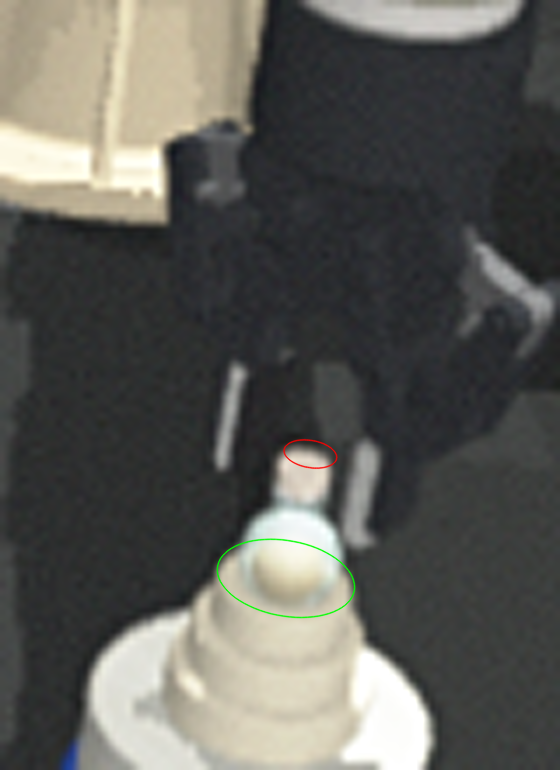

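Request:
jog_arm:
  plan:
    - [0,0,0.003,0,0,0]
    - [0,0,0.008,0,0,0]
    - [0,0,0.015,0,0,0]
    - [0,0,0.02,0,0,0]
    - [0,0,0.025,0,0,0]
    - [0,0,0.02,0,0,0]
    - [0,-0.03,0.01,0,0,0]
    - [0,-0.04,0,0,0,0]
    - [0,-0.04,0,0,0,0]
    - [0,-0.03,0,0,0,0]

```text
clock: 44.0
tcp_pos: [0.4669, 0.118, 0.2315]
orientation: [0.001, 0.174, 0.985, 0.0]
wrist_force: [0.1, 0.8, 0.1]
finger_gap: 0.0427
```

Request:
jog_arm:
  plan:
    - [0,-0.03,0,0,0,0]
    - [0,-0.03,0,0,0,0]
    - [0,-0.03,0,0,0,0]
    - [0,-0.03,0,0,0,0]
    - [0,-0.02,0,0,0,0]
    - [0,0,0,0,0,0]
    - [0,0,0,0,0,0]
    - [0,0,0,0,0,0]
    - [0,0,0,0,0,0]
    - [0,0,0,0,0,0]

```text
clock: 45.0
tcp_pos: [0.4669, -0.0196, 0.2306]
orientation: [0.0, 0.173, 0.985, 0.0]
wrist_force: [-0.7, 0.7, -0.2]
finger_gap: 0.0427
```

Run:
```python
from h import *
im=read_camera("scene");cv2.imwrite("pics/p_sc.png",im[...,::-1])
im=read_camera("top");cv2.imwrite("pics/p_tp.png",im[...,::-1])
s=get_state(); print(s["tcp_pos"],s["finger_gap"],s["wrist_force"])
Sm=(.467,.2595,.064,[(21.5,36)],(0,255,0)); F=(.467,.2595,.093,[(8,54),(16,16)],(0,0,255))
overlay("pics/p_sc.png","scene",[Sm,F],(350,140,60,80),9,"pics/p3.png")
overlay("pics/p_tp.png","top",[Sm,F],(110,205,80,75),8,"pics/p4.png")
```

```text
[ 0.4669 -0.0198  0.2305] 0.0427059779158316 [-0.0191  0.3642 -0.3893]
```

View pics/p3.png

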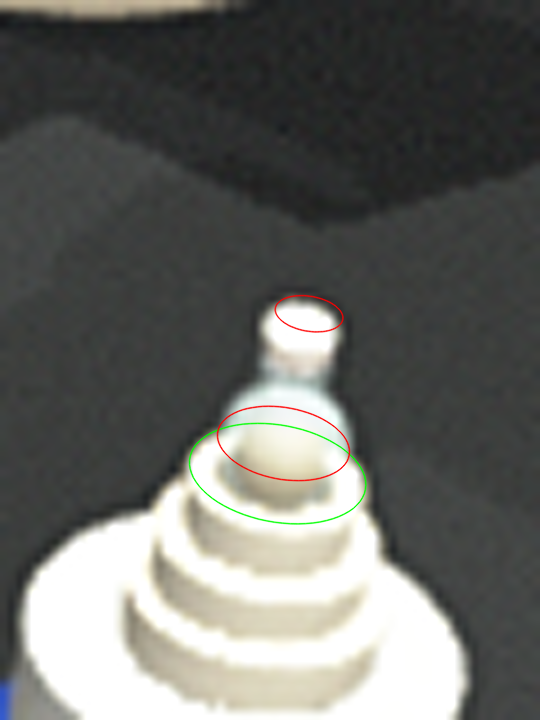

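View pics/p4.png

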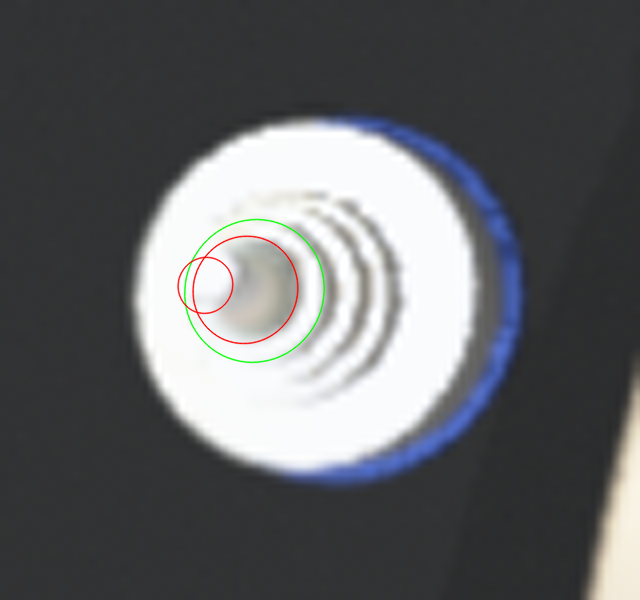

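Run:
```python
from h import *
for fn,(x,y,z) in (("pics/scene0.png",(.606,.1704,.014)),("pics/p_sc.png",(.467,.2595,.093))):
    im=cv2.imread(fn).max(2).astype(float)
    top=proj("scene",[[x,y,z+.054]])[0]; mid=proj("scene",[[x,y,z+.046]])[0]; bulb=proj("scene",[[x,y,z+.016]])[0]
    print(fn,"exp top",top,"mid",mid,"bulb",bulb)
    for r in range(int(top[1])-3,int(bulb[1])+2):
        row=im[r,int(mid[0])-13:int(mid[0])+14]
        w=np.clip((row-85)/100,0,1); c=int(mid[0])-13+(w*np.arange(27)).sum()/max(w.sum(),1e-6)
        t=(r-top[1])/(bulb[1]-top[1]); print(r,"c %.2f w %.1f exp %.2f d %.2f"%(c,w.sum(),top[0]+t*(bulb[0]-top[0]),c-top[0]-t*(bulb[0]-top[0])))
```

```text
pics/scene0.png exp top [314.1517 221.4767] mid [313.8774 224.3461] bulb [312.8706 234.848 ]
218 c 300.00 w 0.0 exp 314.48 d -14.48
219 c 313.59 w 3.8 exp 314.39 d -0.80
220 c 313.85 w 7.3 exp 314.29 d -0.45
221 c 313.93 w 8.4 exp 314.20 d -0.27
222 c 314.10 w 8.8 exp 314.10 d 0.00
223 c 314.22 w 8.4 exp 314.01 d 0.22
224 c 313.94 w 7.8 exp 313.91 d 0.03
225 c 313.61 w 7.7 exp 313.81 d -0.20
226 c 313.60 w 7.5 exp 313.72 d -0.12
227 c 313.73 w 6.7 exp 313.62 d 0.11
228 c 313.23 w 7.5 exp 313.53 d -0.30
229 c 312.81 w 9.6 exp 313.43 d -0.62
230 c 312.32 w 12.4 exp 313.34 d -1.02
231 c 311.62 w 16.3 exp 313.24 d -1.62
232 c 311.77 w 19.6 exp 313.14 d -1.37
233 c 311.76 w 22.0 exp 313.05 d -1.29
234 c 311.97 w 24.1 exp 312.95 d -0.99
235 c 312.23 w 25.5 exp 312.86 d -0.62
pics/p_sc.png exp top [383.8372 174.3471] mid [383.2262 177.4284] bulb [380.9806 188.7165]
171 c 370.00 w 0.0 exp 384.50 d -14.50
172 c 370.00 w 0.0 exp 384.30 d -14.30
173 c 382.40 w 1.5 exp 384.11 d -1.70
174 c 382.63 w 6.3 exp 383.91 d -1.27
175 c 382.63 w 7.9 exp 383.71 d -1.08
176 c 382.86 w 8.7 exp 383.51 d -0.65
177 c 383.01 w 8.5 exp 383.31 d -0.30
178 c 382.94 w 7.6 exp 383.11 d -0.17
179 c 382.72 w 7.5 exp 382.91 d -0.19
180 c 382.47 w 7.4 exp 382.71 d -0.24
181 c 382.40 w 6.4 exp 382.51 d -0.12
182 c 381.84 w 6.6 exp 382.32 d -0.47
183 c 381.28 w 8.7 exp 382.12 d -0.84
184 c 381.10 w 10.7 exp 381.92 d -0.82
185 c 381.19 w 12.4 exp 381.72 d -0.53
186 c 381.17 w 13.1 exp 381.52 d -0.35
187 c 381.18 w 13.9 exp 381.32 d -0.15
188 c 380.55 w 15.8 exp 381.12 d -0.58
189 c 380.00 w 17.0 exp 380.92 d -0.92
```

Run:
```python
from h import *
ims=[read_camera("top").astype(float) for _ in range(3)]
im=np.mean(ims,0); np.save("tp.npy",im)
sc=np.mean([read_camera("scene").astype(float) for _ in range(3)],0); np.save("sc.npy",sc)
c=im[225:258,125:160,:]; print(c.max(),c[...,2].min())
g=np.clip((c-170)/(255-170),0,1)*255
o=cv2.resize(g[...,::-1],None,fx=16,fy=16,interpolation=cv2.INTER_CUBIC)
t=np.linspace(0,2*np.pi,73)
for r,z,col in ((8,.147,(0,0,255)),(16,.109,(0,255,0)),(13,.1,(255,0,0))):
    q=(proj("top",np.c_[.467+r/1e3*np.cos(t),.2595+r/1e3*np.sin(t),np.full(73,z)])-[125,225]+.5)*16-.5
    cv2.polylines(o,[np.round(q).astype(np.int32)],False,col,1)
cv2.imwrite("pics/q1.png",o)
c=sc[165:205,362:402]; o=cv2.resize(np.clip(c[...,::-1],0,255),None,fx=14,fy=14,interpolation=cv2.INTER_CUBIC)
for r,z,col in ((8,.147,(0,0,255)),(8,.124,(0,0,255)),(13,.1,(255,0,0)),(21.5,.1,(0,255,0))):
    q=(proj("scene",np.c_[.467+r/1e3*np.cos(t),.2595+r/1e3*np.sin(t),np.full(73,z)])-[362,165]+.5)*14-.5
    cv2.polylines(o,[np.round(q).astype(np.int32)],False,col,1)
cv2.imwrite("pics/q2.png",o)
```

```text
253.0 51.0[ WARN:0@3.823] global loadsave.cpp:1063 imwrite_ Unsupported depth image for selected encoder is fallbacked to CV_8U.
```

View pics/q1.png

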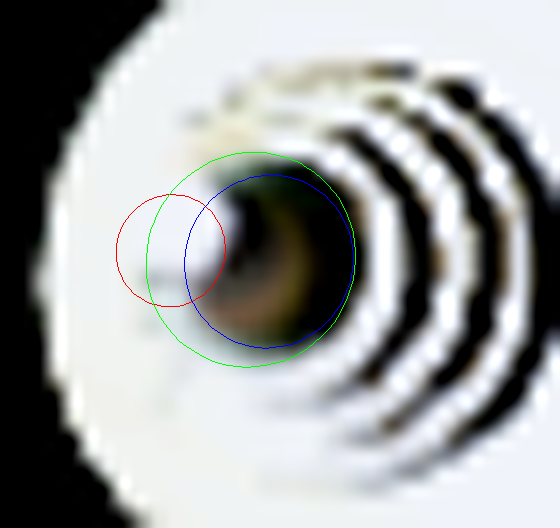

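View pics/q2.png

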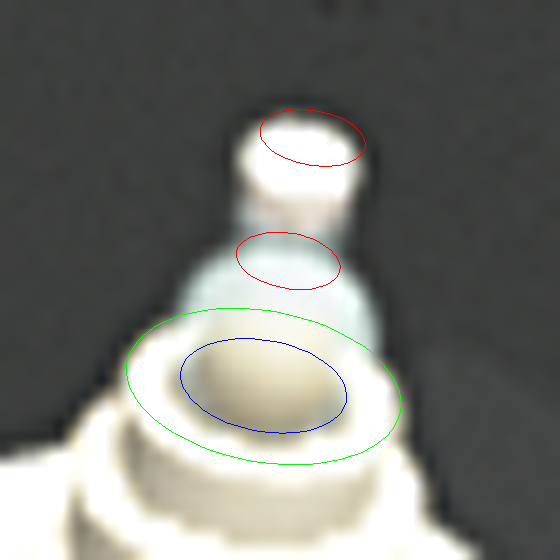

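Request:
jog_arm:
  plan:
    - [0,0.01,0,0,0,-7]
    - [0,0.03,0,0,0,-7]
    - [0,0.035,0,0,0,-7]
    - [0,0.035,0,0,0,-7]
    - [0,0.035,0,0,0,-7]
    - [0,0.035,0,0,0,-7]
    - [0,0.035,0,0,0,-7]
    - [0,0.03,0,0,0,-7]
    - [0,0.02,0,0,0,-7]
    - [0,0.0143,0,0,0,-7]
  hand: 0.5
  force: 5

```text
clock: 46.4
tcp_pos: [0.4667, 0.2605, 0.2304]
orientation: [-0.0, 0.709, 0.706, 0.0]
wrist_force: [-0.4, 0.3, 0.4]
finger_gap: 0.0426
```

Request:
jog_arm:
  plan:
    - [0,0,0,0,0,0]
    - [0,0,0,0,0,0]
    - [0,0,-0.008,0,0,0]
    - [0,0,-0.015,0,0,0]
    - [0,0,-0.015,0,0,0]
    - [0,0,-0.008,0,0,0]
    - [0,0,-0.003,0,0,0]
    - [0,0,0,0,0,0]
    - [0,0,0,0,0,0]
    - [0,0,0,0,0,0]

```text
clock: 47.4
tcp_pos: [0.4674, 0.259, 0.1822]
orientation: [0.0, 0.707, 0.707, 0.001]
wrist_force: [-0.8, 0.4, -0.1]
finger_gap: 0.0428
```

Run:
```python
from h import *
im=read_camera("scene");cv2.imwrite("pics/r_sc.png",im[...,::-1])
s=get_state(); print(s["tcp_pos"],s["orientation"],s["finger_gap"],s["wrist_force"],s["joint_pos"])
x,y,z=s["tcp_pos"]
F=(.467,.2595,.093,[(8,54)],(0,0,255)); G=(x,y,z,[(2,0)],(0,255,0))
overlay("pics/r_sc.png","scene",[F,G],(340,90,80,110),7,"pics/r3.png")
```

```text
[0.4673 0.2591 0.1822] [0.0003 0.7073 0.7069 0.0006] 0.0428335979448395 [-0.6604 -0.4459  0.91  ] [ 0.3559  0.2534 -0.1566  1.1594 -0.0001  1.9273]
```

View pics/r3.png

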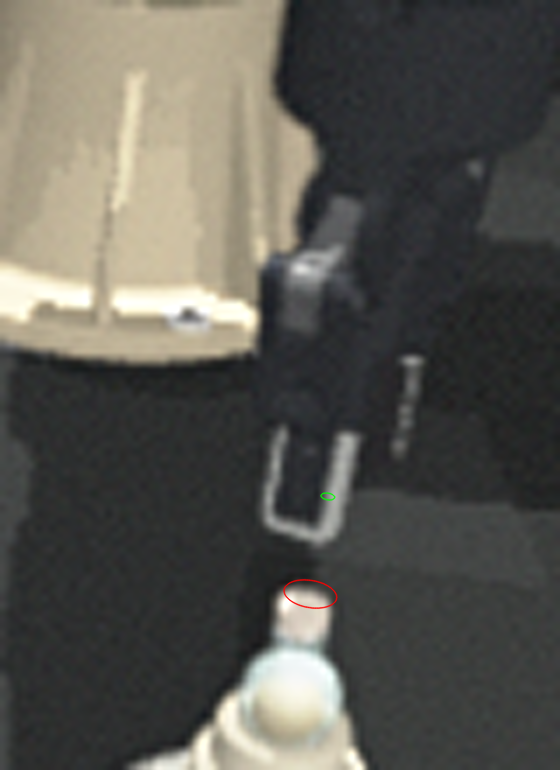

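Request:
jog_arm:
  plan:
    - [0,0,-0.004,0,0,0]
    - [0,0,-0.008,0,0,0]
    - [0,0,-0.01,0,0,0]
    - [0,0,-0.01,0,0,0]
    - [0,0,-0.009,0,0,0]
    - [0,0,-0.006,0,0,0]
    - [0,0,-0.003,0,0,0]
    - [0,0,-0.001,0,0,0]
    - [0,0,0,0,0,0]
    - [0,0,0,0,0,0]

```text
clock: 48.45
tcp_pos: [0.4672, 0.259, 0.1309]
orientation: [0.0, 0.707, 0.707, 0.0]
wrist_force: [-0.1, 0.2, -0.2]
finger_gap: 0.0424
```

Request:
jog_arm:
  plan:
    - [-0.0002,0,0,0,0,0]
    - [0,0,0,0,0,0]
    - [0,0,0,0,0,0]
    - [0,0,0,0,0,0]
    - [0,0,0,0,0,0]
    - [0,0,0,0,0,0]
    - [0,0,0,0,0,0]
    - [0,0,0,0,0,0]
    - [0,0,0,0,0,0]
    - [0,0,0,0,0,0]
  hand: 0.35

```text
clock: 49.45
tcp_pos: [0.4667, 0.2589, 0.1305]
orientation: [0.0, 0.707, 0.707, 0.0]
wrist_force: [-0.1, -0.3, -0.0]
finger_gap: 0.0296
```

Request:
jog_arm:
  plan:
    - [0,0,0,0,0,0]
    - [0,0,0,0,0,0]
    - [0,0,0,0,0,0]
    - [0,0,0,0,0,0]
    - [0,0,0,0,0,0]
    - [0,0,0,0,0,0]
    - [0,0,0,0,0,0]
    - [0,0,0,0,0,0]
    - [0,0,0,0,0,0]
    - [0,0,0,0,0,0]
  hand: 0.25

```text
clock: 50.45
tcp_pos: [0.4667, 0.2589, 0.1305]
orientation: [0.0, 0.707, 0.707, 0.0]
wrist_force: [0.7, -0.1, -0.2]
finger_gap: 0.0216
```

Request:
jog_arm:
  plan:
    - [0,0,0,0,0,0]
    - [0,0,0,0,0,0]
    - [0,0,0,0,0,0]
    - [0,0,0,0,0,0]
    - [0,0,0,0,0,0]
    - [0,0,0,0,0,0]
    - [0,0,0,0,0,0]
    - [0,0,0,0,0,0]
    - [0,0,0,0,0,0]
    - [0,0,0,0,0,0]
  hand: 0.2

```text
clock: 51.45
tcp_pos: [0.4667, 0.2589, 0.1305]
orientation: [0.0, 0.707, 0.707, 0.0]
wrist_force: [0.7, -0.5, 0.7]
finger_gap: 0.0172
```

Run:
```python
from h import *
im=read_camera("scene");cv2.imwrite("pics/s_sc.png",im[...,::-1])
s=get_state(); print(s["tcp_pos"],s["finger_gap"],s["wrist_force"])
x,y,z=s["tcp_pos"]
F=(.467,.2595,.093,[(8,54)],(0,0,255))
overlay("pics/s_sc.png","scene",[F],(340,110,80,100),7,"pics/s3.png")
```

```text
[0.4667 0.2589 0.1305] 0.016828002190883824 [0.3695 0.4789 0.5802]
```

View pics/s3.png

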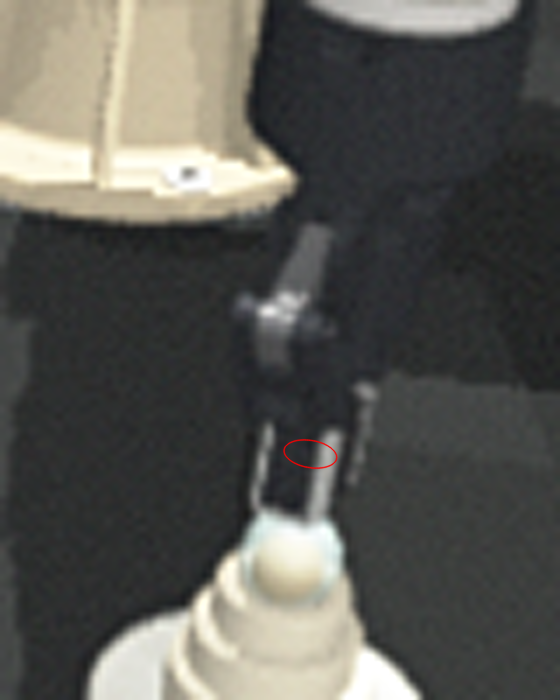

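Request:
jog_arm:
  plan:
    - [0,0,0,0,0,0]
    - [0,0,0,0,0,0]
    - [0,0,0,0,0,0]
    - [0,0,0,0,0,0]
    - [0,0,0,0,0,0]
    - [0,0,0,0,0,0]
    - [0,0,0,0,0,0]
    - [0,0,0,0,0,0]
    - [0,0,0,0,0,0]
    - [0,0,0,0,0,0]
  hand: 0.17

```text
clock: 52.5
tcp_pos: [0.4667, 0.2589, 0.1305]
orientation: [0.0, 0.707, 0.707, 0.0]
wrist_force: [0.1, -0.3, -1.0]
finger_gap: 0.0151
```

Request:
jog_arm:
  plan:
    - [0,0,0,0,0,0]
    - [0,0,0,0,0,0]
    - [0,0,0,0,0,0]
    - [0,0,0,0,0,0]
    - [0,0,0,0,0,0]
    - [0,0,0,0,0,0]
    - [0,0,0,0,0,0]
    - [0,0,0,0,0,0]
    - [0,0,0,0,0,0]
    - [0,0,0,0,0,0]
  hand: 0.195

```text
clock: 53.5
tcp_pos: [0.4667, 0.2589, 0.1305]
orientation: [0.0, 0.707, 0.707, 0.0]
wrist_force: [0.1, -0.3, -0.8]
finger_gap: 0.0169
```

Request:
jog_arm:
  plan:
    - [0,0,0,0,0,0]
    - [0,0,0,0,0,0]
    - [0,0,0,0,0,0]
    - [0,0,0,0,0,0]
    - [0,0,0,0,0,0]
    - [0,0,0,0,0,0]
    - [0,0,0,0,0,0]
    - [0,0,0,0,0,0]
    - [0,0,0,0,0,0]
    - [0,0,0,0,0,0]
  hand: 0.24

```text
clock: 54.5
tcp_pos: [0.4667, 0.2589, 0.1305]
orientation: [0.0, 0.707, 0.707, 0.0]
wrist_force: [0.3, -0.4, -0.1]
finger_gap: 0.0202
```

Request:
jog_arm:
  plan:
    - [0,0,0,0,0,0]
    - [0,0,0,0,0,0]
    - [0,0,0,0,0,0]
    - [0,0,0,0,0,0]
    - [0,0,0,0,0,0]
    - [0,0,0,0,0,0]
    - [0,0,0,0,0,0]
    - [0,0,0,0,0,0]
    - [0,0,0,0,0,0]
    - [0,0,0,0,0,0]
  hand: 0.5

```text
clock: 55.5
tcp_pos: [0.4667, 0.2589, 0.1305]
orientation: [0.0, 0.707, 0.707, 0.0]
wrist_force: [0.3, -0.5, 0.5]
finger_gap: 0.0426
```

Run:
```python
from h import *
im=read_camera("scene");cv2.imwrite("pics/t_sc.png",im[...,::-1])
s=get_state(); print(s["tcp_pos"],s["finger_gap"],s["wrist_force"])
F=(.467,.2595,.093,[(8,54)],(0,0,255))
overlay("pics/t_sc.png","scene",[F],(340,110,80,100),7,"pics/t3.png")
```

```text
[0.4667 0.2589 0.1305] 0.042655999280123806 [0.5418 0.7758 0.3127]
```

View pics/t3.png

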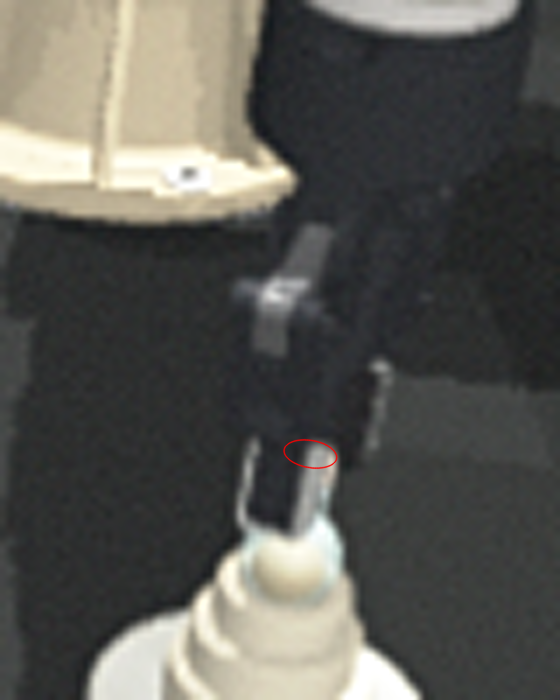

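Neck occluded by the finger; retreat straight up, then aside, and look.

Request:
jog_arm:
  plan:
    - [0,0,0.003,0,0,0]
    - [0,0,0.008,0,0,0]
    - [0,0,0.015,0,0,0]
    - [0,0,0.02,0,0,0]
    - [0,0,0.025,0,0,0]
    - [0,0,0.02,0,0,0]
    - [0,-0.02,0.01,0,0,0]
    - [0,-0.04,0,0,0,0]
    - [0,-0.04,0,0,0,0]
    - [0,-0.04,0,0,0,0]

```text
clock: 56.55
tcp_pos: [0.4667, 0.1178, 0.2325]
orientation: [0.001, 0.707, 0.707, 0.001]
wrist_force: [1.1, 0.0, 0.4]
finger_gap: 0.0427
```

Request:
jog_arm:
  plan:
    - [0,-0.04,0,0,0,0]
    - [0,-0.04,0,0,0,0]
    - [0,-0.03,0,0,0,0]
    - [0,-0.02,0,0,0,0]
    - [0,-0.01,0,0,0,0]
    - [0,0,0,0,0,0]
    - [0,0,0,0,0,0]
    - [0,0,0,0,0,0]
    - [0,0,0,0,0,0]
    - [0,0,0,0,0,0]

```text
clock: 57.55
tcp_pos: [0.4667, -0.0203, 0.2315]
orientation: [-0.0, 0.707, 0.707, 0.0]
wrist_force: [-0.6, -0.1, 0.0]
finger_gap: 0.0428
```

```bash
cat > chk.py <<'E'
from h import *
import sys
tag=sys.argv[1]
im=np.mean([read_camera("top").astype(float) for _ in range(2)],0)
sc=np.mean([read_camera("scene").astype(float) for _ in range(2)],0)
cv2.imwrite(f"pics/{tag}_tp.png",im[...,::-1].astype(np.uint8)); cv2.imwrite(f"pics/{tag}_sc.png",sc[...,::-1].astype(np.uint8))
s=get_state(); print(s["clock"],s["tcp_pos"],s["finger_gap"],s["wrist_force"])
t=np.linspace(0,2*np.pi,73)
c=im[225:258,125:160]; o=cv2.resize((np.clip((c-170)/85,0,1)*255)[...,::-1],None,fx=14,fy=14,interpolation=cv2.INTER_CUBIC)
for r,z,col in ((8,.147,(0,0,255)),(16,.109,(0,255,0)),(13,.1,(255,0,0))):
    q=(proj("top",np.c_[.467+r/1e3*np.cos(t),.2595+r/1e3*np.sin(t),np.full(73,z)])-[125,225]+.5)*14-.5
    cv2.polylines(o,[np.round(q).astype(np.int32)],False,col,1)
c=sc[167:200,367:395]; o2=cv2.resize(np.clip(c[...,::-1],0,255),None,fx=14,fy=14,interpolation=cv2.INTER_CUBIC)
for r,z,col in ((8,.147,(0,0,255)),(8,.124,(0,0,255)),(13,.1,(255,0,0)),(21.5,.1,(0,255,0))):
    q=(proj("scene",np.c_[.467+r/1e3*np.cos(t),.2595+r/1e3*np.sin(t),np.full(73,z)])-[367,167]+.5)*14-.5
    cv2.polylines(o2,[np.round(q).astype(np.int32)],False,col,1)
h=min(len(o),len(o2)); cv2.imwrite(f"pics/{tag}.png",np.hstack([o[:h],o2[:h]])[:,:800].astype(np.uint8) if o.shape[1]+o2.shape[1]<=900 else o2)
g=sc.max(2)
for r in range(171,183):
    row=g[r,370:397]; w=np.clip((row-85)/100,0,1); print(r,"c %.2f w %.1f"%(370+(w*np.arange(27)).sum()/max(w.sum(),1e-6),w.sum()),end="; ")
E
python3 chk.py u
```

```text
57.75 [ 0.4667 -0.0208  0.2315] 0.04267951459017769 [ 0.4318 -0.785  -0.116 ]
171 c 370.00 w 0.0; 172 c 383.23 w 0.9; 173 c 383.49 w 6.5; 174 c 383.53 w 8.1; 175 c 383.76 w 8.5; 176 c 383.81 w 8.0; 177 c 383.70 w 7.6; 178 c 383.52 w 7.3; 179 c 383.38 w 7.0; 180 c 383.38 w 6.0; 181 c 383.01 w 5.5; 182 c 382.22 w 7.4;
```

View pics/u.png

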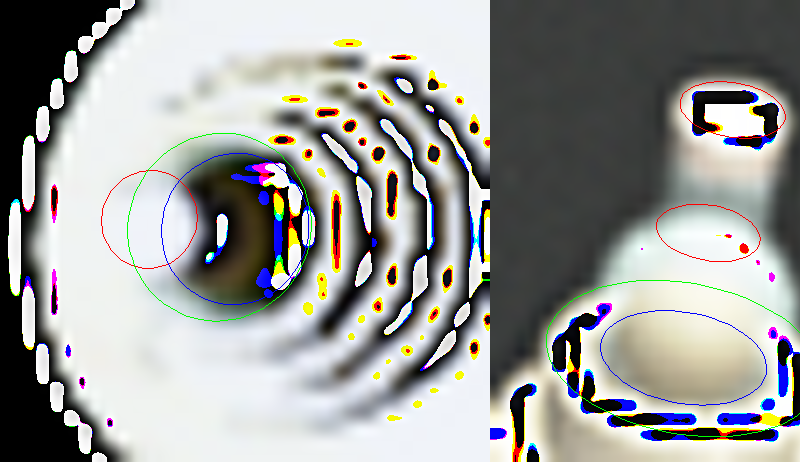

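Run:
```python
from h import *
for n,t in (("top","tp"),("scene","sc")):
    a=cv2.imread(f"pics/{n}0.png").astype(int); b=cv2.imread(f"pics/u_{t}.png")
    cv2.imwrite(f"pics/v_{n}.png",b)
a=cv2.imread("pics/u_tp.png");b=cv2.imread("pics/u_sc.png")
cv2.imwrite("pics/v.png",cv2.resize(np.vstack([a[80:300],b[120:340]]),None,fx=1.3,fy=1.3))
def blobs(im,n):
    h=cv2.cvtColor(im,cv2.COLOR_BGR2HSV)
    for k,lo,hi in (("green",(50,120,80),(70,255,255)),("blue",(105,120,120),(118,255,255)),("pink",(160,80,80),(178,255,255)),("orange",(3,180,120),(12,255,255))):
        m=cv2.inRange(h,lo,hi); _,_,st,c=cv2.connectedComponentsWithStats(m)
        print(n,k,[(np.round(c[i],1).tolist(),int(st[i,4])) for i in range(1,len(st)) if st[i,4]>25])
for f in ("top0","u_tp","scene0","u_sc"): blobs(cv2.imread(f"pics/{f}.png"),f)
```

```text
top0 green [([258.9, 278.6], 96), ([259.2, 279.6], 139)]
top0 blue [([256.7, 189.6], 382), ([166.9, 243.4], 139)]
top0 pink [([220.7, 179.1], 58), ([154.0, 186.7], 81)]
top0 orange [([255.9, 144.0], 147)]
u_tp green []
u_tp blue [([166.4, 243.7], 126)]
u_tp pink [([153.7, 186.8], 91)]
u_tp orange [([283.5, 125.0], 37), ([254.9, 143.2], 158)]
scene0 green [([290.7, 163.7], 330)]
scene0 blue [([278.9, 15.9], 2969), ([332.9, 33.5], 827), ([380.1, 21.4], 266), ([473.1, 61.1], 4595), ([246.5, 37.3], 485), ([243.8, 205.8], 362), ([372.7, 235.5], 186)]
scene0 pink [([269.9, 233.4], 147), ([347.4, 259.2], 163)]
scene0 orange [([200.6, 262.8], 631)]
u_sc green [([290.8, 163.8], 325)]
u_sc blue [([244.2, 13.6], 917), ([312.7, 18.8], 975), ([352.3, 19.8], 350), ([380.1, 21.4], 266), ([397.8, 29.7], 166), ([481.8, 61.4], 3643), ([243.8, 37.3], 419), ([315.2, 44.8], 405), ([243.8, 205.8], 355), ([372.7, 235.3], 188)]
u_sc pink [([269.8, 233.3], 151), ([347.4, 259.3], 162)]
u_sc orange [([200.6, 262.8], 629)]
```

View pics/v.png

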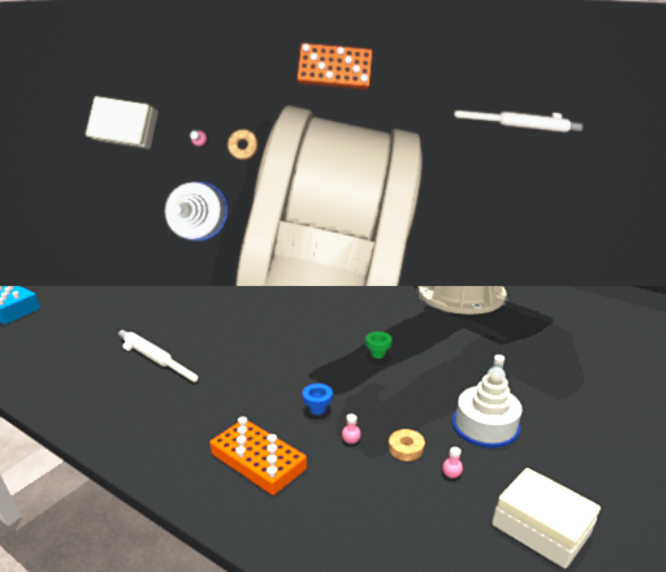

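The stack is concentric, the flask stands upright in the top insert, and the bystanders and look-alikes haven't moved. I'm handing in.

```bash
python3 -c "
from workcell import *
print(hand_in())"
```

```text
the job is handed in; nothing more can be done
None
```

The large, medium and small inserts went into the block in that order, and the flask now stands upright in the small insert's pocket. I handed the job in at about 58 s on the robot's clock.

- **Inserts:** each one met the one below at the predicted height, with 5–10 N on the wrist. Camera overlays afterwards show them concentric with their collars at the right heights.
- **Flask grip:** the interface accepted a 5 N grip although the text gives 20–120 N. I closed in small steps, but the actual finger force cannot be measured.
- **Flask placing:** it touched down at about 3.5 N. After I let go, it leaned about 7° towards +x, judging from both cameras. I turned the jaws a quarter turn, squeezed the neck lightly to straighten it, and opened slowly.
- **Last checks:** the stopper is within about half a pixel (1–2 mm) of its upright position in both cameras, so any remaining tilt is about 1–2°. The gripper is open and clear. The tube rack and the look-alikes match their starting positions to within 0.2 px in the scene camera. I checked the tip box and the pipette only by eye, and they look unmoved.

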